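# Roll the idler pulley into its storage cage and stop it on the line

### The job

Swing the door of the low green storage cage wide open and leave it so. Then roll the orange belt pulley along the plank into the cage, without lifting it and without touching its greased spindle ends, and let it come to rest squarely on the white painted line, short of the glass jar, which must not be touched. Leave the jar, the grease tin, the funnel and the pump can where they are.

Things in the scene. Friction and masses are not known exactly. Their poses are not given: they have to be found in the camera images.
- cage: See-through storage cage of green 15 mm square bar and 6 mm rods, fixed: 230 mm wide (y), 280 deep (x), 165 high. Origin: on the plank, middle of its mouth; x points level into the cage, y along the mouth, z up. Clear mouth 200 mm wide, no sill: the pulley rolls on the plank itself. Closed by the door.
- door (a joint): Angle of the rod door, rad: 0 closed (it may start a little ajar), 1.57 square to the mouth, 1.9 at its stop. It swings outwards (cage -x), counter-clockwise seen from above, about an upright hinge at the mouth's -y end; needs about 0.1 N m and stays where it is left. Frame 216 mm from hinge to free edge, 12 thick, from 10 to 152 mm above the plank.
- door_handle (a point): Grip point on the door's D pull of 12 mm round steel, 128 mm above the plank. Its straight upright grip runs from 70 to 146 mm above the plank, 42 mm off the door's middle plane on the outside, 210 mm from the hinge along the door. Pinch it from above, one finger each side along the door's width. Axes turn with the door: x square to it towards the inside, y away from the hinge.
- door_hinge (a point): Point on the door's hinge axis (the axis is vertical), 80 mm above the plank.
- line (a point): Middle of the white painted line on the plank inside the cage, 85 mm in from the mouth: 194 mm long (y), 12 mm wide (x), at plank height. Axes as the cage's.
- pulley_center (a point): Centre of the orange flat-belt idler pulley lying on the plank outside the cage, clear of the door's swing, its axis within about 2 degrees of the mouth's y: a cylinder of 89 mm diameter, 100 mm long, 0.5 to 1 kg, centre 44.5 mm up. y is its axis; x and z turn as it rolls. Too thick to grip.
- jar: Glass jar, 62 mm diameter, 100 mm high, standing in the cage behind the line, its centre 120 to 135 mm beyond the line. Origin at the middle of its underside.
- grease_tin: Squat steel tin with a red band, 110 mm diameter, 75 mm high, on the plank beyond the pulley. Origin at the middle of its underside.
- funnel: Yellow plastic funnel standing mouth down, 120 mm diameter, 135 mm high. Origin at the middle of its underside.
- pump_can: Black plastic pump oil can, 100 mm diameter, 190 mm high with lever and spout. Origin at the middle of its underside.
- wrench_rack: Dark wooden slotted rack, 60 x 170 mm, with two steel wrenches standing in it up to 195 mm high; fixed. Origin at the middle of its underside.
- spindle: The pulley's steel spindle: the two freshly greased ends, 18 mm diameter and 10 mm long, at the ends of the barrel. Origin at the pulley's centre, y along its axis.
- pulley: The pulley itself, same origin and axes. It rolls almost freely: let go at 0.1 m/s it coasts on for 17 to 30 mm, at double the speed four times as far, with only the jar to stop it; even a short quick nudge sends it off, so the last centimetres want about 0.01 to 0.02 m/s. Two fingertips set apart along its axis, pushing behind it below its middle, keep it square.
- roof_edge (a point): Middle of the underside of the bar over the mouth, where the roof begins: 150 mm above the plank (the roof's rods are 26 mm apart). A gripper pointing straight down cannot reach in far enough for the line; one leaning 35 to 45 degrees, fingertips ahead of its body, can. Axes as the cage's.
There are look-alikes about, which are no part of the job. Several things look just like the pulley: the one meant starts nearest to the robot's base.

How it is judged:
On the way, in this order (a step that is already met when the one before it is completed fails the run):
1. the cage door stands wide open (over 1.35 rad) (value of joint door above 1.35 rad), for 0.2 s.
2. the pulley has been rolled in under the cage roof, its centre at most 30 mm short of the line (x of pulley_center in the frame of line above -0.03 m and y of pulley_center in the frame of line between -0.05 and 0.05 m), for 0.1 s.
At the end, for the whole second after the job is handed in: The pulley lies at rest on the plank in the cage, its centre within 10 mm of the line (across it) and within 35 mm of the line's middle (along it), its axis within 8 degrees of the line's direction, and the door is still open by more than 1.35 rad (x of pulley_center in the frame of line between -0.01 and 0.01 m and y of pulley_center in the frame of line between -0.035 and 0.035 m and angle between the y axis of pulley_center and the y axis of line, either way round below 0.14 rad and height (world z) of pulley_center below 0.049 m and linear speed of pulley below 0.01 m/s and angular speed of pulley below 0.2 rad/s and value of joint door above 1.35 rad); the robot touches nothing.
It fails at once if the pulley is lifted more than 10 mm off the plank (height (world z) of pulley_center above 0.0545 m).
It fails at once if the fingers touch the pulley's spindle ends (contact force between the fingers and spindle above 0.5 N).
It fails at once if the pulley or the robot touches the jar, or the jar is moved (contact force between jar and pulley above 0.3 N or contact force between jar and the fingers above 0.3 N or distance of jar from where it was at the start of the episode above 0.008 m or angle between jar's own z axis and vertical above 0.2 rad or contact force between jar and the arm above 0.3 N).
It fails at once if the grease tin, the funnel or the pump can is moved more than 15 mm or tipped (distance of any of grease_tin, funnel, pump_can from where it was at the start of the episode above 0.015 m or angle between any of grease_tin, funnel, pump_can's own z axis and vertical above 0.2 rad).
It also fails if it takes over 64 s, if anything falls off the work surface, if the arm or the gripper's body presses on something with over 40 N, if the wrist force passes 120 N, or if a joint passes its speed limit or range.

### The arm

A 7-joint arm with a two-finger parallel gripper is mounted at the origin on the work surface. World frame = base frame: x ahead of the robot, y to its left, z up, the work surface at z = 0. Lengths are in m, angles in rad, forces in N, time in s.
With the tool pointing down it reaches from about 0.35 to 0.775 m from the base axis. Payload 3.1 kg.
Tool frame: the origin (TCP) lies between the finger pads; the fingertips stand 14 mm ahead of it and the grasp point (between the pads) lies 5 mm behind it; y points along the fingers, x is the direction in which the jaws open and shut, and the axes are right-handed (so a half turn about y gives the same grasp; the last joint's range is limited). The gripper opens to 85 mm and grips with 20 to 120 N. Pads are 22 mm wide; open, the fingers measure 114 mm over their backs; the gripper's body (76 mm by 85 mm) begins 54 mm behind the grasp point. The pads swing forward as they close: fully open they stand 13 mm farther back than shut.
Start: joints at [1.241, 0.311, 0.014, 1.512, -0.004, 1.319, -0.027], TCP at [0.156, -0.527, 0.245] pointing down, gripper open.
Joint ranges: [-2.7, 2.7], [-0.3, 1.91], [-1.27, 1.3], [0.12, 2.57], [-1.44, 4.58], [0.2, 2.03], [-3.05, 3.05]. Speed limits (rad/s): [2.79, 2.79, 3.14, 3.14, 3.14, 3.14, 3.14].

### API

Orientations are given as a unit quaternion [x, y, z, w].
In Python, from rig import get_obs, get_image, hand_in gives the robot as it stands. The module is installed in compiled form; this text tells all that it offers.
- The arm moves only by the tool jog_arm, never from a script. Its argument "targets" is a list of rows, each a list of 7 numbers: the opening, from 0 (shut) to 1 (fully open), then the shift along the world's x, y, z in units of 60 mm (1.0 is 60 mm), then the turn, a rotation vector about the world's x, y, z in units of 8 degrees (1.0 is 8 degrees). In form: [[gripper, tx, ty, tz, rx, ry, rz], ...]. A call has 1 to 5 rows; each row is the pose to reach, as a shift and turn from the pose measured when the call began; what a row does not reach only later rows make up. A row lasts 1/8 s, in which the tool goes at most 62.5 mm and 10.7 degrees, less where a joint would pass 70% of its speed; a pose out of reach is approached as far as the arm can. A call with a gripper value outside its range is refused whole. The fingers move at their own pace and stop on an object; the grip force is fixed at half the most. Time passes only in rows, so rows that repeat a pose let the fingers close. It gives the time, the measured TCP pose, the force and the opening at its end, in the units of the state.
- get_obs(): the state, without advancing time (a new reading comes with each control period).
- get_image(name): name is "scene" or "side" or "wrist"; returns a dict with "color" (420x560x3 uint8, red, green, blue), "depth" (420x560 float32, m along the optical axis (not along the pixel's ray), 0 where there is no reading), "fx", "fy", "cx", "cy" (pixels), "k1" (the pictures are not rectified: a ray, as slopes to the right and down, at radius r is drawn at 1 + k1 r^2 times it, then the intrinsics apply), "camera_from_world" (4x4, takes a point from world to camera coordinates); the wrist camera has in their place "mount" (4x4, takes a point from camera to tool coordinates, whose origin is the TCP and whose axes are the tool frame's). Camera axes: x right, y up, looking along -z (the intrinsics and any distortion apply to the point x, -y, -z); pixel columns grow to the right and rows downward; lengths in m; the calibration is good to about 2 mm. A picture is of the moment at which its call begins: read the wrist's pose just before it.
- hand_in(): hands the job in, once; it reports no verdict.
The state is a dict: "t": time; "q": joint angles; "dq": joint speeds; "joint_efforts": joint torques, N m; "ee_pos": TCP position; "ee_rot": TCP orientation; "force": force on the tool from outside, world axes, zero at the start; "wrist_torque": the same for the moment, N m; "opening": finger opening in m.
Only numpy, scipy, OpenCV 4.12 (cv2) and the standard library are available. Lean on these libraries where they do the work, as an engineer would, in place of code of your own. Each camera call takes 0.05 s, during which the arm holds its last target.

## Working session

There is one attempt and no reset: what is moved stays moved. The work goes in short steps, Python scripts to look and compute and a tool call to move; the robot and the scene stay as the last step left them, time stands still between calls to the robot, and variables do not carry over. Pictures are saved under pics/ and viewed, and the job is handed in when it is done.

Besides the shell and the picture viewer there is one more tool, called after ">>>" in YAML: its name, and indented under it one key for each argument. jog_arm: Moves the arm, as the interface text tells. Its arguments: {"type":"object","properties":{"targets":{"type":"array"}},"required":["targets"]}

```bash
mkdir -p pics; cat > h.py <<'E'
import numpy as np, cv2
from rig import get_obs, get_image
from scipy.spatial.transform import Rotation as R
def grab(name):
    o=get_obs(); im=get_image(name)
    if 'mount' in im:
        T=np.eye(4);T[:3,:3]=R.from_quat(o['ee_rot']).as_matrix();T[:3,3]=o['ee_pos']
        im['wfc']=T@im['mount']
    else: im['wfc']=np.linalg.inv(im['camera_from_world'])
    np.save(f'last_{name}.npy',im,allow_pickle=True); return im
def load(name): return np.load(f'last_{name}.npy',allow_pickle=True).item()
def save(im,fn,crop=None,s=1):
    c=im['color'][:,:,::-1]
    if crop: c=c[crop[1]:crop[3],crop[0]:crop[2]]
    cv2.imwrite('pics/'+fn,cv2.resize(c,None,fx=s,fy=s,interpolation=cv2.INTER_CUBIC))
def ray(im,u,v):
    xd=np.array([(u-im['cx'])/im['fx'],(v-im['cy'])/im['fy']]);x=xd.copy()
    for _ in range(20): x=xd/(1+im['k1']*(x@x))
    return np.array([x[0],-x[1],-1.])
def pt(im,u,v,d=None):
    if d is None: d=im['depth'][int(round(v)),int(round(u))]
    return (im['wfc']@np.r_[ray(im,u,v)*d,1])[:3]
def onz(im,u,v,z):
    r=im['wfc'][:3,:3]@ray(im,u,v);o=im['wfc'][:3,3]
    return o+r*(z-o[2])/r[2]
def proj(im,p):
    c=np.linalg.inv(im['wfc'])@np.r_[p,1]; x=np.array([c[0],-c[1]])/-c[2]
    x=x*(1+im['k1']*(x@x)); return x[0]*im['fx']+im['cx'],x[1]*im['fy']+im['cy']
E
python3 - <<'E'
from h import *
for n in ['scene','side','wrist']:
    im=grab(n); save(im,n+'0.png',s=1.4); print(n,im['wfc'].round(3),im['k1'])
print(get_obs())
E
```

```text
scene [[-0.82  -0.478  0.316  0.985]
 [ 0.573 -0.681  0.456  0.535]
 [-0.003  0.555  0.832  1.281]
 [ 0.     0.     0.     1.   ]] -0.16413970481522414
side [[ 0.894  0.22  -0.39  -0.054]
 [-0.448  0.444 -0.776 -1.26 ]
 [ 0.002  0.869  0.495  0.838]
 [ 0.     0.     0.     1.   ]] -0.0034135445103976535
wrist [[ 0.283  0.919  0.275  0.225]
 [-0.959  0.272  0.08  -0.506]
 [-0.001 -0.286  0.958  0.374]
 [ 0.     0.     0.     1.   ]] -0.06645880211941627
{'t': 0.15, 'q': array([ 1.24132146,  0.3115385 ,  0.01401999,  1.5126787 , -0.00440461,
        1.31920742, -0.0271751 ]), 'dq': array([-0.00096351, -0.00272426,  0.00017629, -0.00522019,  0.00039377,
       -0.0005657 ,  0.0004605 ]), 'joint_efforts': array([ 4.52430004e-04, -3.80271256e+01,  1.46175516e-01, -2.30851364e+01,
        1.22308068e-02,  9.69062734e-03,  9.89047436e-06]), 'ee_pos': array([ 0.1559566 , -0.52687677,  0.24447662]), 'ee_rot': array([-0.56618714,  0.42364285, -0.42258864,  0.56690185]), 'force': array([-0.39639344, -0.09624726, -0.04047705]), 'wrist_torque': array([-0.00502994, -0.01181661,  0.0421041 ]), 'opening': 0.0854030819747169}
```

View pics/scene0.png

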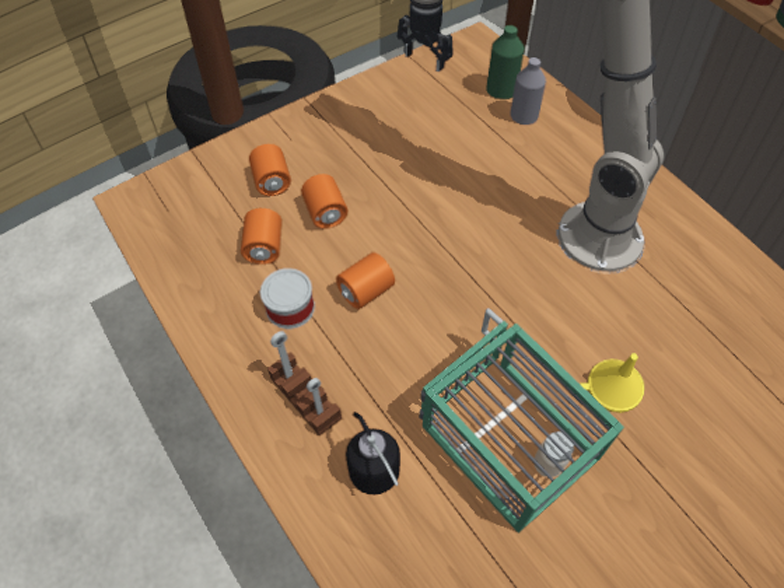

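View pics/side0.png

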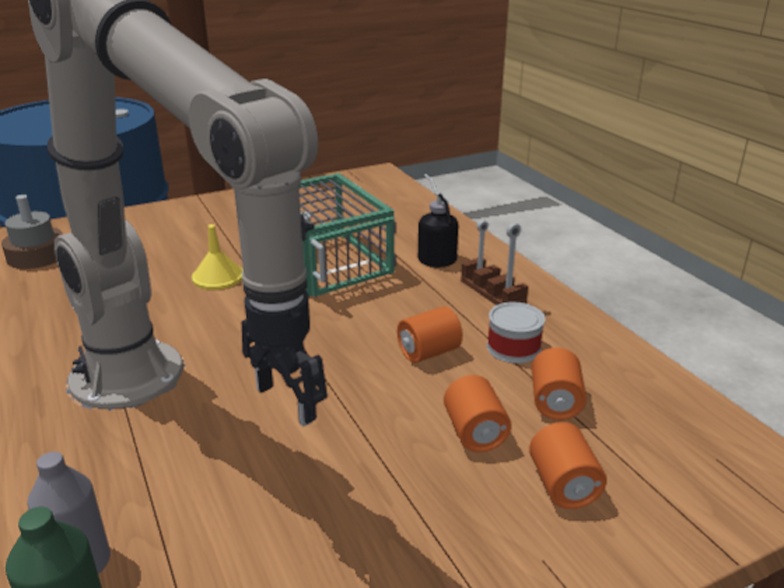

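View pics/wrist0.png

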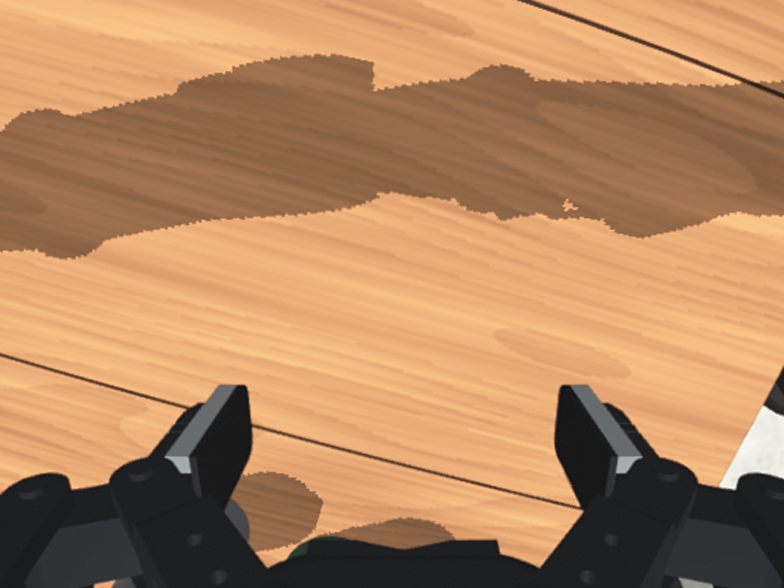

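The scene view shows four orange pulleys, at scaled pixels (366,279), (324,201), (262,236) and (269,170). The cage is at (520,425), the tin at (288,298), the funnel at (616,385) and the pump can at (373,460). I'll measure which pulley is nearest the base and take close crops.

```bash
python3 - <<'E'
from h import *
im=load('scene'); save(im,'s_cage.png',(280,215,460,380),4.4); save(im,'s_pul.png',(170,150,300,240),6)
sd=load('side'); save(sd,'sd_cage.png',(190,110,320,230),6); save(sd,'sd_pul.png',(270,200,400,290),6)
for n,(u,v) in dict(a=(366,279),b=(324,201),c=(262,236),d=(269,170)).items():
    p=pt(im,u/1.4,v/1.4); print(n,p.round(3),np.hypot(*p[:2]).round(3))
E
```

```text
a [ 0.565 -0.173  0.081] 0.591
b [ 0.525 -0.409  0.087] 0.665
c [ 0.693 -0.405  0.083] 0.802
d [ 0.581 -0.575  0.083] 0.817
```

View pics/s_cage.png

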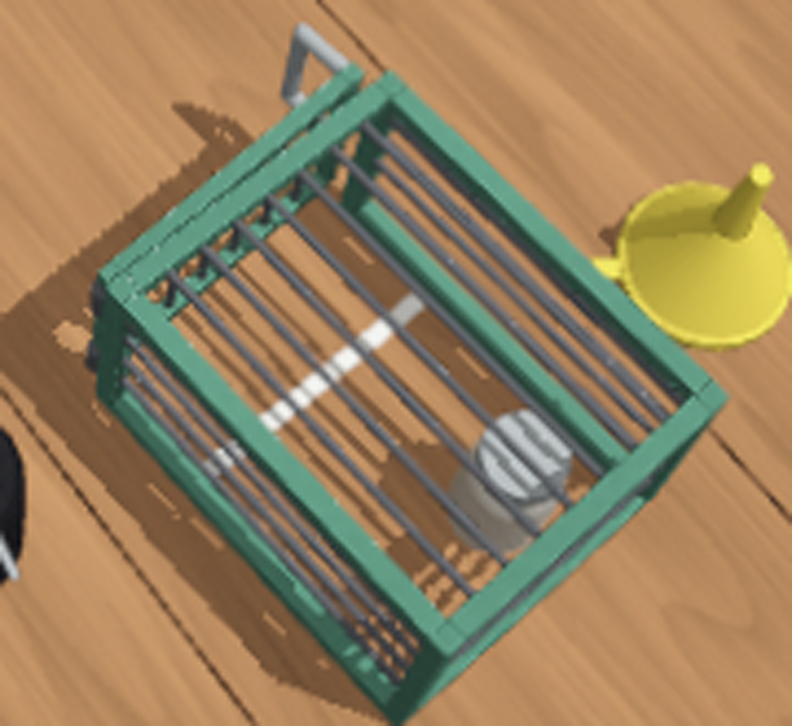

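View pics/s_pul.png

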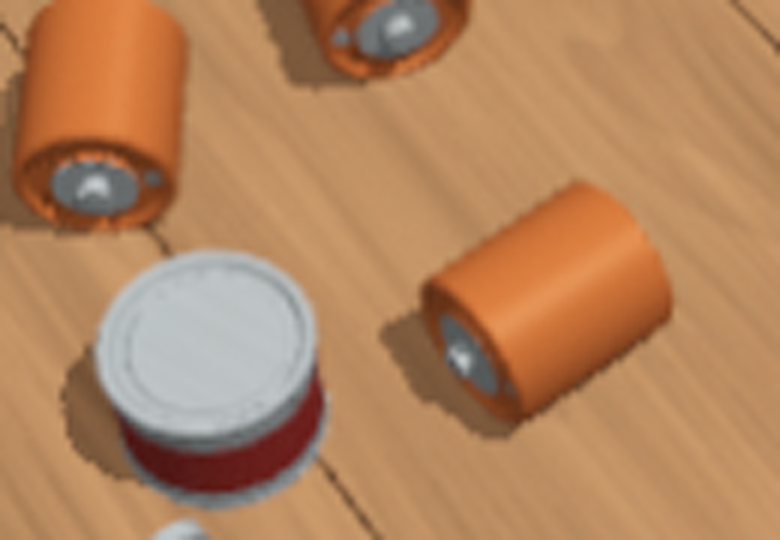

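View pics/sd_cage.png

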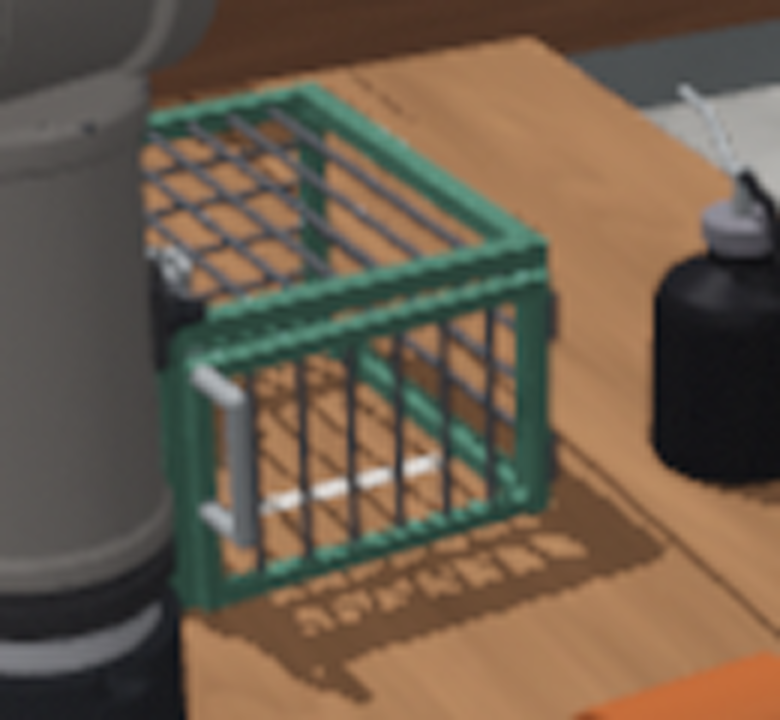

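```bash
python3 - <<'E'
from h import *
im=load('scene')
f=lambda u,v,z:onz(im,280+u/4.4,215+v/4.4,z).round(4)
g=lambda u,v,z:onz(im,170+u/6,150+v/6,z).round(4)
A=f(395,72,.165);B=f(725,393,.165);C=f(437,660,.165);D=f(112,278,.165)
print('roof',A,B,C,D)
L1=f(208,470,0);L2=f(422,298,0);print('line',L1,L2,(L1+L2)/2,np.linalg.norm(L1-L2))
for p,q,n in((A,B,.28),(B,C,.23),(C,D,.28),(D,A,.23)): print(np.linalg.norm(q-p),n,np.degrees(np.arctan2(*(q-p)[1::-1])))
print('handle top',f(300,32,.146), 'door free corner',f(358,72,.152))
print('jar lid',f(525,455,.1))
# pulley
dep=im['depth'];c=im['color'].astype(int)
P=[]
for v in range(178,225):
  for u in range(238,285):
    r,gg,b=c[v,u]
    if r>140 and r-b>90 and dep[v,u]>0: P.append(pt(im,u,v))
P=np.array(P);P=P[P[:,2]>0.02]
# fit cylinder radius .0445, center z .0445, via axis
from scipy.optimize import least_squares
def res(p):
    d=np.array([np.cos(p[2]),np.sin(p[2])]);n=np.array([-d[1],d[0]])
    w=(P[:,:2]-p[:2])@n
    return np.hypot(w,P[:,2]-.0445)-.0445
s=least_squares(res,[.565,-.173,np.radians(-20)],loss='soft_l1',f_scale=.002)
d=np.array([np.cos(s.x[2]),np.sin(s.x[2])]);t=(P[:,:2]-s.x[:2])@d
lo,hi=np.percentile(t,[.5,99.5]);print('pul',len(P),s.cost,np.degrees(s.x[2]),s.x[:2]+d*(lo+hi)/2,hi-lo,np.abs(s.fun).mean())
E
```

```text
roof [0.4141 0.1305 0.165 ] [0.3968 0.4023 0.165 ] [0.6294 0.42   0.165 ] [0.6373 0.1413 0.165 ]
line [0.6155 0.225  0.    ] [0.4277 0.2133 0.    ] [0.5216  0.21915 0.     ] 0.188164103909327
0.27235001376904683 0.28 93.6419487155601
0.23327248016000512 0.23 4.351610363536021
0.27881194379007507 0.28 -88.37633481538515
0.2234611375608743 0.23 -177.2297842027998
handle top [0.4344 0.0667 0.146 ] door free corner [0.4262 0.1125 0.152 ]
jar lid [0.4875 0.3512 0.1   ]
pul 853 0.0018365514219420265 5.05447936736177 [ 0.55645061 -0.1940354 ] 0.09877342916265877 0.0020789447317148524
```

Pulley (a), scene-crop pixel (545,300), is the one nearest the base: 0.59 m against 0.67, 0.80 and 0.82 m. Its axis also lies along the mouth. I'll move to the handle now.

>>> jog_arm:
  targets:
    - [1,0.3,0.66,0,0,0,0.68]
    - [1,0.6,1.32,0,0,0,1.36]
    - [1,0.9,1.98,0,0,0,2.04]
    - [1,1.2,2.64,0,0,0,2.72]
    - [1,1.5,3.3,0,0,0,3.4]

```text
t: 0.78
ee_pos: [0.2463, -0.3273, 0.2442]
ee_rot: [-0.65, 0.278, -0.276, 0.651]
force: [1.4, -0.3, -0.1]
opening: 0.0854
```

>>> jog_arm:
  targets:
    - [1,0.3,0.66,0,0,0,0.68]
    - [1,0.6,1.32,0,0,0,1.36]
    - [1,0.9,1.98,0,0,0,2.04]
    - [1,1.2,2.64,0,0,0,2.72]
    - [1,1.5,3.3,0,0,0,3.4]

```text
t: 1.4
ee_pos: [0.3366, -0.1279, 0.2442]
ee_rot: [0.698, -0.116, 0.115, -0.698]
force: [0.4, -0.1, 0.3]
opening: 0.0854
```

>>> jog_arm:
  targets:
    - [1,0.32,0.62,0,0,0,0.7]
    - [1,0.64,1.24,0,0,0,1.4]
    - [1,0.96,1.86,0,0,0,2.1]
    - [1,1.28,2.48,0,0,0,2.8]
    - [1,1.6,3.1,0,0,0,3.4]

```text
t: 2.02
ee_pos: [0.4329, 0.059, 0.244]
ee_rot: [0.705, 0.052, -0.054, -0.705]
force: [-0.1, -0.4, 0.3]
opening: 0.0849
```

```bash
python3 - <<'E'
from h import *
for n in ['side','wrist','scene']:
    im=grab(n)
    if n=='wrist': save(im,'w1.png',s=1.4)
    if n=='side': save(im,'sd1.png',(180,110,320,240),5.5)
    if n=='scene': save(im,'s1.png',(280,215,460,380),4.4)
o=get_obs();print(o['q'].round(2),o['ee_pos'],R.from_quat(o['ee_rot']).as_matrix().round(3))
E
```

```text
[ 0.5   0.13 -0.74  1.77  0.09  1.27 -0.11] [0.43261116 0.06048665 0.24397351] [[ 0.988 -0.002 -0.152]
 [ 0.152  0.001  0.988]
 [-0.002 -1.     0.001]]
```

View pics/w1.png

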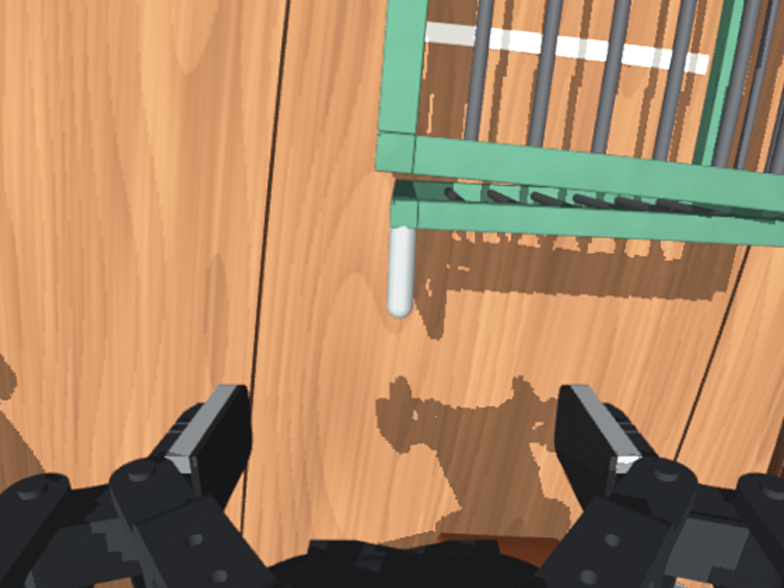

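View pics/s1.png

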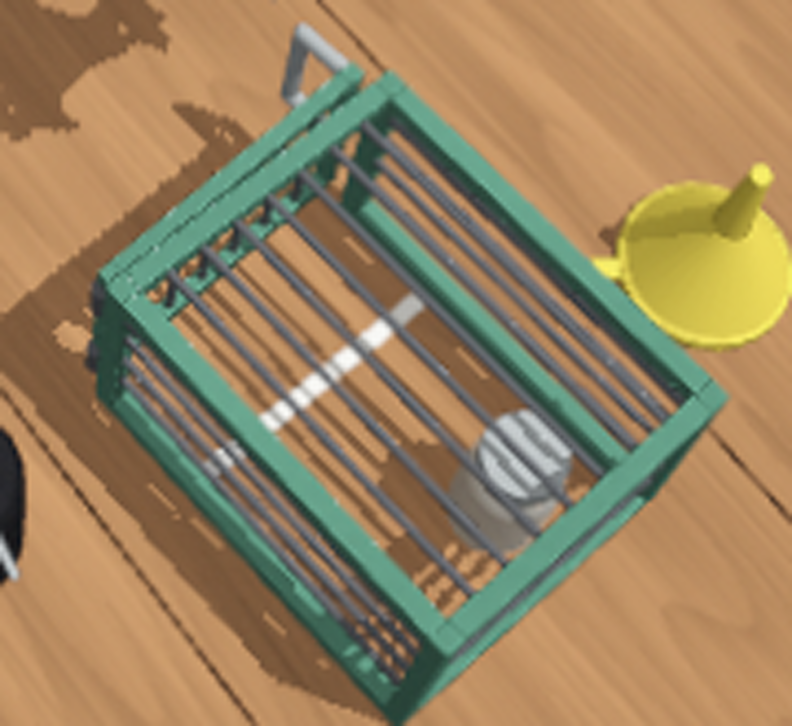

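View pics/sd1.png

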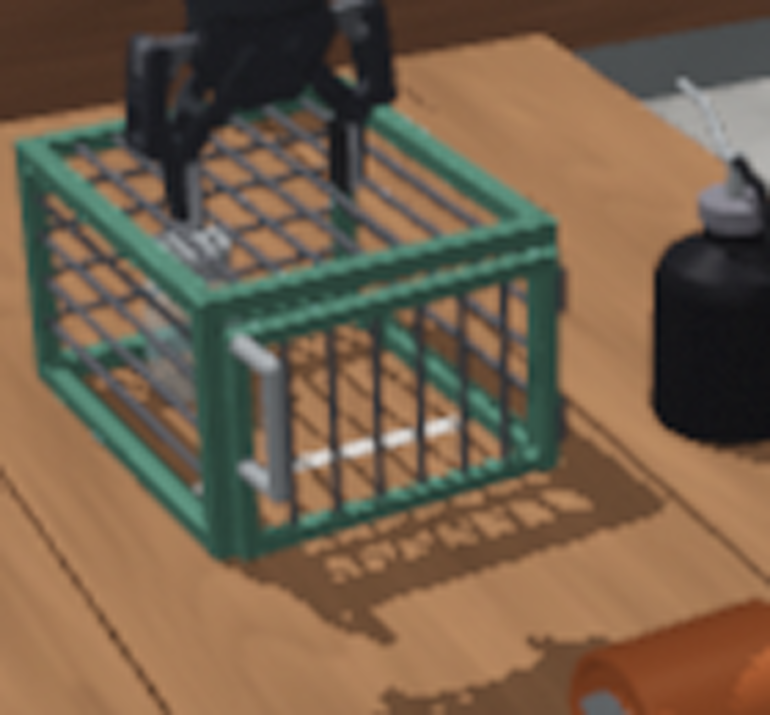

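The wrist view shows the handle top bar running from (403,230) to its outer end at (400,312). The door's top corner is at (390,225), and the line runs from (425,30) to (707,65).

```bash
python3 - <<'E'
from h import *
im=load('wrist')
f=lambda u,v,z:onz(im,u/1.4,v/1.4,z).round(4)
print('grip center ~',f(400,305,.146),'arm base',f(403,230,.146))
print('depth',pt(im,400/1.4,300/1.4),pt(im,403/1.4,240/1.4))
print('door top outer edge',f(391,228,.152),f(784,245,.152))
print('roof front corner',f(377,170,.165), f(784,200,.165))
print('line',f(426,32,0),f(707,65,0), 'tcp',get_obs()['ee_pos'])
E
```

```text
grip center ~ [0.4329 0.0672 0.146 ] arm base [0.4288 0.1014 0.146 ]
depth [0.43228758 0.07128238 0.15188202] [0.42931929 0.09822375 0.15265967]
door top outer edge [0.4235 0.1024 0.152 ] [0.5982 0.1238 0.152 ]
roof front corner [0.4145 0.1262 0.165 ] [0.5813 0.1426 0.165 ]
line [0.4269 0.2114 0.    ] [0.6201 0.2252 0.    ] tcp [0.43261116 0.06048665 0.24397351]
```

>>> jog_arm:
  targets:
    - [1,0.01,0.12,-0.6,0,0,0]
    - [1,0.01,0.12,-1.2,0,0,0]
    - [0.6,0.01,0.12,-1.8,0,0,0]
    - [0.3,0.01,0.12,-2.0,0,0,0]
    - [0.0,0.01,0.12,-2.0,0,0,0]

```text
t: 2.8
ee_pos: [0.4328, 0.0669, 0.1238]
ee_rot: [-0.705, -0.052, 0.055, 0.705]
force: [-0.3, 0.1, -0.3]
opening: 0.0324
```

>>> jog_arm:
  targets:
    - [0,0,0,0,0,0,0]
    - [0,0,0,0,0,0,0]
    - [0,0,0,0,0,0,0]
    - [0,0,0,0,0,0,0]

```text
t: 3.3
ee_pos: [0.4334, 0.0665, 0.1252]
ee_rot: [0.705, 0.052, -0.054, -0.705]
force: [-3.1, -1.7, 5.8]
opening: 0.0107
```

```bash
python3 - <<'E'
from h import *
im=grab('wrist');save(im,'w2.png',s=1.2)
E
```

```text
(no output)
```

View pics/w2.png

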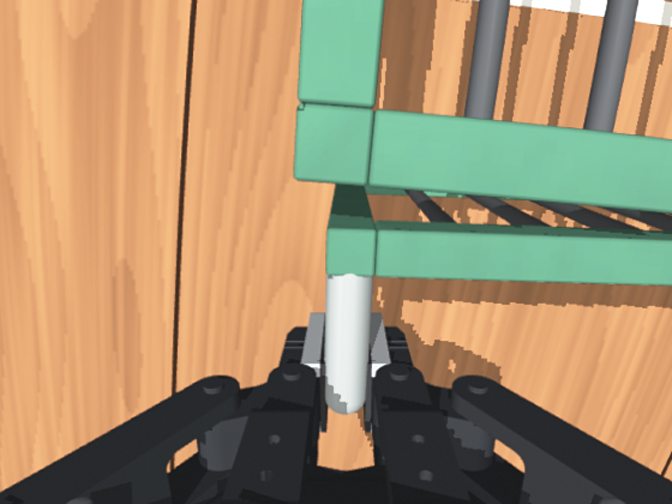

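```bash
cat > arc.py <<'E'
from h import *
import sys
H=np.array([.6357,.1383]); o=get_obs(); p=o['ee_pos'][:2]
v=p-H; print('r',np.linalg.norm(v),'theta',np.degrees(np.arctan2(v[1],v[0]))%360-191.3)
u=v/np.linalg.norm(v)*.2142
for k in range(1,6):
    a=np.radians(float(sys.argv[1])*k); c,s=np.cos(a),np.sin(a)
    w=H+np.array([c*u[0]-s*u[1],s*u[0]+c*u[1]])-p
    print((w/.06).round(2),np.degrees(a)/8)
E
python3 arc.py 6; python3 - <<'E'
from h import *
im=load('scene')
for n,u,v,z in (('can',373,445,.1),('tin',287,290,.075),('fun',616,390,0.05)): print(n,onz(im,u/1.4,v/1.4,z))
E
```

```text
r 0.21471228928955818 theta 8.231818011632555
[ 0.15 -0.34] 0.7500000000000001
[ 0.33 -0.67] 1.5000000000000002
[ 0.54 -0.98] 2.25
[ 0.78 -1.26] 3.0000000000000004
[ 1.06 -1.52] 3.7499999999999996
can [0.76517462 0.15110409 0.1       ]
tin [ 0.71732037 -0.25004249  0.075     ]
fun [0.29183693 0.32414641 0.05      ]
```

>>> jog_arm:
  targets:
    - [0,0.15,-0.34,0,0,0,0.75]
    - [0,0.33,-0.67,0,0,0,1.5]
    - [0,0.54,-0.98,0,0,0,2.25]
    - [0,0.78,-1.26,0,0,0,3.0]
    - [0,1.06,-1.52,0,0,0,3.75]

```text
t: 3.98
ee_pos: [0.4956, -0.0277, 0.1253]
ee_rot: [0.668, 0.232, -0.237, -0.666]
force: [-4.2, -3.0, 2.3]
opening: 0.0106
```

```bash
python3 arc.py 6; python3 - <<'E'
from h import *
im=load('scene')
for n,u,v,z in (('w1',280,340,.195),('w2',315,383,.195),('rackbl',270,368,0.03),('rackR',340,412,.03)): print(n,onz(im,u/1.4,v/1.4,z),pt(im,u/1.4,v/1.4))
print(get_obs()['force'],get_obs()['opening'])
E
```

```text
r 0.21722118555224934 theta 38.52711741527983
[ 0.33 -0.19] 0.7500000000000001
[ 0.65 -0.38] 1.5000000000000002
[ 0.99 -0.54] 2.25
[ 1.34 -0.66] 3.0000000000000004
[ 1.7  -0.75] 3.7499999999999996
w1 [ 0.81010489 -0.08354604  0.195     ] [ 0.80759652 -0.09240365  0.17945181]
w2 [0.80249517 0.02785089 0.195     ] [0.79575692 0.00915216 0.15497119]
rackbl [ 0.83389818 -0.13167656  0.03      ] [ 0.83630918 -0.12105897  0.04991936]
rackR [0.76719552 0.03358424 0.03      ] [ 0.76119424  0.01978319 -0.00442109]
[-4.17572676 -2.99061446  2.32978011] 0.01057050741586431
```

>>> jog_arm:
  targets:
    - [0,0.33,-0.19,0,0,0,0.75]
    - [0,0.65,-0.38,0,0,0,1.5]
    - [0,0.99,-0.54,0,0,0,2.25]
    - [0,1.34,-0.66,0,0,0,3.0]
    - [0,1.7,-0.75,0,0,0,3.75]

```text
t: 4.6
ee_pos: [0.5975, -0.0773, 0.1253]
ee_rot: [0.587, 0.395, -0.403, -0.581]
force: [-2.6, -4.4, 2.0]
opening: 0.0109
```

```bash
python3 arc.py 5; python3 -c "
from h import *
print(get_obs())"
```

```text
r 0.21896820964246172 theta 68.64892236138746
[0.32 0.04] 0.625
[0.63 0.02] 1.25
[0.94 0.04] 1.8749999999999998
[1.25 0.08] 2.5
[1.56 0.14] 3.125
{'t': 4.6, 'q': array([ 0.61064979,  0.64086743, -0.8029076 ,  1.50752227,  0.49173381,
        1.20544986,  0.9253846 ]), 'dq': array([-0.09032283,  0.37526539, -0.09440354, -0.52901758,  0.23888785,
        0.25208863,  0.79781259]), 'joint_efforts': array([ -2.39115626, -44.15947437, -11.82276607, -18.76412094,
        -0.78309154,  -1.14247363,  -0.90417199]), 'ee_pos': array([ 0.59748435, -0.07730761,  0.12533202]), 'ee_rot': array([ 0.58666676,  0.39537227, -0.4025495 , -0.5809103 ]), 'force': array([-2.55596807, -4.41174863,  2.04325706]), 'wrist_torque': array([-0.08757641,  0.38178969,  0.19318563]), 'opening': 0.010914258763140087}
```

>>> jog_arm:
  targets:
    - [0,0.32,0.0,0,0,0,0.62]
    - [0,0.63,-0.02,0,0,0,1.25]
    - [0,0.94,0.0,0,0,0,1.87]
    - [0,1.25,0.04,0,0,0,2.5]
    - [0,1.56,0.1,0,0,0,3.1]

```text
t: 5.22
ee_pos: [0.6915, -0.074, 0.1254]
ee_rot: [-0.488, -0.511, 0.519, 0.481]
force: [-1.6, -3.2, 1.7]
opening: 0.0106
```

```bash
python3 arc.py 5; python3 - <<'E'
from h import *
im=grab('scene');save(im,'s3.png',(220,150,480,380),3)
E
```

```text
r 0.21949460694597864 theta 93.41390226994321
[0.28 0.18] 0.625
[0.56 0.3 ] 1.25
[0.84 0.44] 1.8749999999999998
[1.1 0.6] 2.5
[1.35 0.79] 3.125
```

View pics/s3.png

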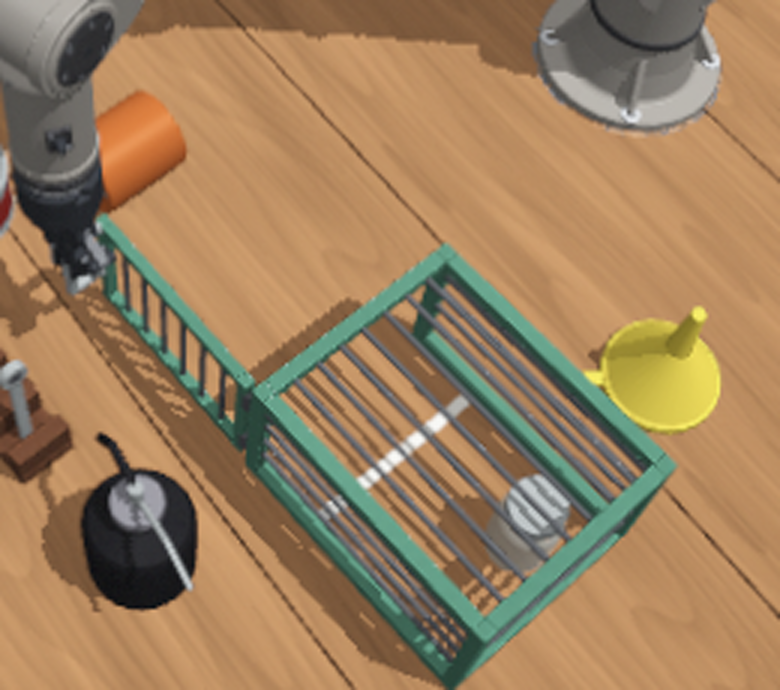

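>>> jog_arm:
  targets:
    - [0,0.28,0.03,0,0,0,0.6]
    - [0,0.45,0.1,0,0,0,0.9]
    - [0,0.45,0.1,0,0,0,0.9]
    - [0.5,0.45,0.1,0,0,0,0.9]
    - [0.5,0.45,0.1,0,0,0,0.9]

```text
t: 5.9
ee_pos: [0.7216, -0.0695, 0.1259]
ee_rot: [-0.457, -0.542, 0.547, 0.445]
force: [-0.0, 0.3, 0.1]
opening: 0.0425
```

>>> jog_arm:
  targets:
    - [0.5,0,0,0,0,0,0]
    - [0.5,0,0,0.8,0,0,0]
    - [0.5,0,0,1.6,0,0,0]
    - [0.5,0,0,2.4,0,0,0]

```text
t: 6.4
ee_pos: [0.7215, -0.0707, 0.2717]
ee_rot: [-0.458, -0.542, 0.546, 0.445]
force: [-0.3, 0.4, 0.4]
opening: 0.0425
```

```bash
python3 - <<'E'
from h import *
im=grab('scene');save(im,'s4.png',(150,130,410,360),3)
sd=grab('side');save(sd,'sd4.png',s=1.4)
print(get_obs()['q'].round(2),get_obs()['ee_pos'],R.from_quat(get_obs()['ee_rot']).as_matrix().round(2))
E
```

```text
[ 0.4   0.81 -0.87  0.82  0.61  1.68  1.55] [ 0.72386521 -0.06944818  0.27783121] [[-0.18  0.02 -0.98]
 [ 0.98 -0.02 -0.18]
 [-0.02 -1.   -0.02]]
```

View pics/s4.png

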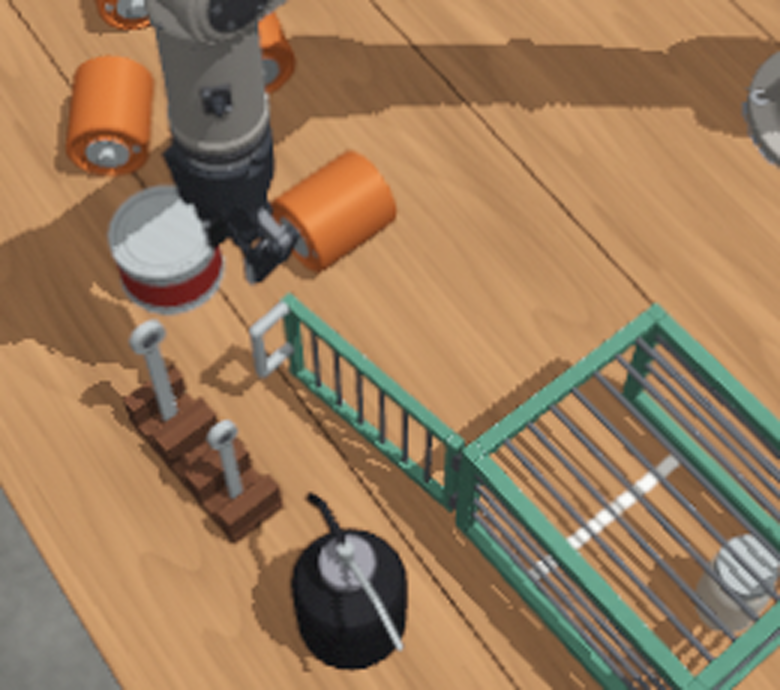

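View pics/sd4.png

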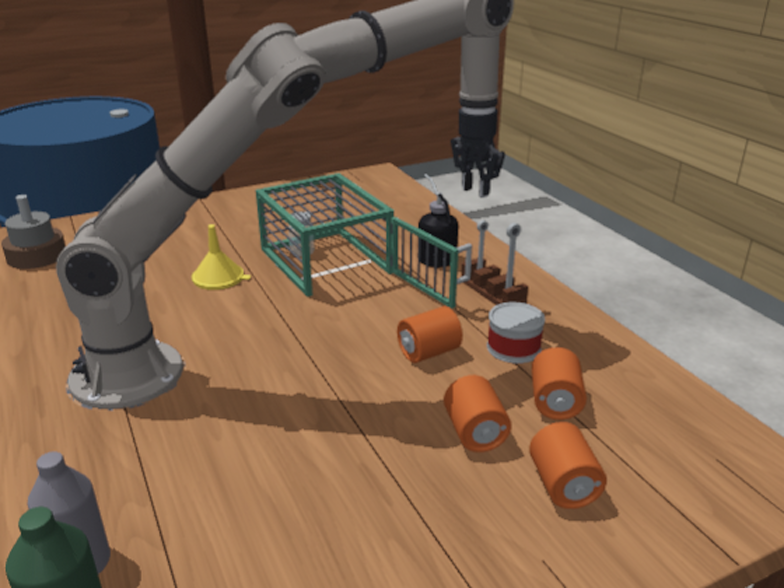

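>>> jog_arm:
  targets:
    - [0.6,-0.27,-0.33,0,0,0,-1.2]
    - [0.6,-0.55,-0.66,0,0,0,-2.4]
    - [0.6,-0.82,-1.0,0,0,0,-3.6]
    - [0.6,-1.1,-1.33,0,0,0,-4.8]
    - [0.6,-1.37,-1.65,0,0,0,-6.0]

```text
t: 7.12
ee_pos: [0.6408, -0.1701, 0.2773]
ee_rot: [0.644, 0.307, -0.314, -0.626]
force: [-0.8, -0.0, 0.7]
opening: 0.0514
```

>>> jog_arm:
  targets:
    - [0.6,-0.27,-0.38,0,0,0,-1.2]
    - [0.6,-0.55,-0.76,0,0,0,-2.4]
    - [0.6,-0.82,-1.15,0,0,0,-3.6]
    - [0.6,-1.1,-1.53,0,0,0,-4.8]
    - [0.6,-1.35,-1.85,0,0,0,-5.9]

```text
t: 7.75
ee_pos: [0.5585, -0.283, 0.2769]
ee_rot: [0.714, 0.021, -0.035, -0.699]
force: [-0.0, 0.0, -0.5]
opening: 0.0512
```

```bash
python3 - <<'E'
from h import *
im=grab('wrist');save(im,'w5.png',s=1.4)
print(get_obs()['q'].round(2),get_obs()['ee_pos'],R.from_quat(get_obs()['ee_rot']).as_matrix().round(3))
from scipy.optimize import least_squares
for n,(c0) in (('side',(410,460,210,265)),('wrist',None)):
    im=load(n); c=im['color'].astype(int);dep=im['depth'];P=[]
    for v in range(0,420):
      for u in range(0,560):
        r,g,b=c[v,u]
        if r>120 and r-b>85 and r-g>60 and dep[v,u]>0:P.append(pt(im,u,v))
    P=np.array(P);k=(P[:,2]>.015)&(P[:,2]<.1)&(np.hypot(P[:,0]-.556,P[:,1]+.194)<.08);P=P[k]
    def res(p):
        nn=np.array([-np.sin(p[2]),np.cos(p[2])]);return np.hypot((P[:,:2]-p[:2])@nn,P[:,2]-.0445)-.0445
    s=least_squares(res,[.556,-.194,.09],loss='soft_l1',f_scale=.001)
    d=np.array([np.cos(s.x[2]),np.sin(s.x[2])]);t=(P[:,:2]-s.x[:2])@d
    lo,hi=np.percentile(t,[.5,99.5]);print(n,len(P),np.degrees(s.x[2]),s.x[:2]+d*(lo+hi)/2,hi-lo,np.abs(s.fun).mean())
E
```

```text
[ 0.78  0.53 -0.6   1.19  0.32  1.51  0.3 ] [ 0.55610158 -0.28757444  0.27705533] [[ 0.997 -0.021 -0.07 ]
 [ 0.069 -0.026  0.997]
 [-0.023 -0.999 -0.024]]
side 728 3.967634819862818 [ 0.55373721 -0.19378768] 0.09957983126879355 0.0027966222178734752
wrist 12100 4.881550243857718 [ 0.55438202 -0.19283847] 0.09849356541865739 0.0006341612178327705
```

View pics/w5.png

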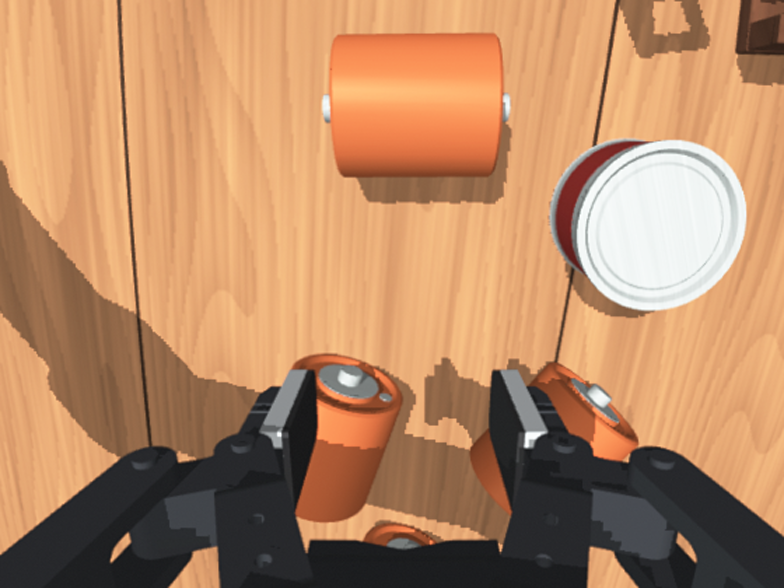

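```bash
python3 - <<'E'
from h import *
im=load('wrist')
for u,v,z in((350,355,.08),(300,365,.06),(400,395,.06),(555,365,.08),(475,450,.06),(600,395,.045)): print(u,v,onz(im,u/1.4,v/1.4,z).round(3))
E
```

```text
350 355 [ 0.524 -0.356  0.08 ]
300 365 [ 0.486 -0.377  0.06 ]
400 395 [ 0.56  -0.395  0.06 ]
555 365 [ 0.663 -0.352  0.08 ]
475 450 [ 0.621 -0.437  0.06 ]
600 395 [ 0.714 -0.39   0.045]
```

```bash
cat > plan.py <<'E'
from h import *
def target(p0,ang,s,alpha,ztip,jaw=None,L=.010,half=.011):
    # front tip edge at distance s along roll dir from p0 (xy), height ztip ; returns TCP pos, R
    f=np.array([-np.sin(np.radians(ang)),np.cos(np.radians(ang)),0]);a=np.radians(alpha)
    up=np.array([0,0,1.]);y=np.sin(a)*f-np.cos(a)*up; z=np.cos(a)*f+np.sin(a)*up; x=np.cross(y,z)
    edge=np.r_[p0,0]+f*s+up*ztip
    return edge-L*y-half*z, np.c_[x,y,z]
def units(T):
    o=get_obs(); p,M=T
    d=(p-o['ee_pos'])/.06; r=(R.from_matrix(M)*R.from_quat(o['ee_rot']).inv()).as_rotvec()
    return d.round(2),(np.degrees(r)/8).round(2)
E
python3 - <<'E'
from plan import *
im=load('wrist');o=get_obs();M=R.from_quat(o['ee_rot']).as_matrix()
for u,v in((300,372),(312,378),(498,378),(505,373),(540,430),(498,430)):
    print(u,v,(M.T@(pt(im,u/1.4,v/1.4)-o['ee_pos'])).round(4))
P=[.5544,-.1928]
for s,a,z in((-.12,20,.06),(-.065,20,.033),(-.065,20,.03)):
    T=target(P,4.5,s,a,z);print(T[0].round(3),units(T))
E
```

```text
300 372 [-0.0263  0.003   0.0159]
312 378 [-0.0237  0.0061  0.0126]
498 378 [0.0281 0.0003 0.0157]
505 373 [0.0306 0.0032 0.0159]
540 430 [ 0.033  -0.0262  0.0153]
498 430 [ 0.028  -0.0053  0.0029]
[ 0.565 -0.326  0.066] (array([ 0.15, -0.64, -3.52]), array([2.68, 0.03, 0.04]))
[ 0.561 -0.271  0.039] (array([ 0.07,  0.27, -3.97]), array([2.68, 0.03, 0.04]))
[ 0.561 -0.271  0.036] (array([ 0.07,  0.27, -4.02]), array([2.68, 0.03, 0.04]))
```

>>> jog_arm:
  targets:
    - [0.6,0,0.02,-0.65,0.53,0,0]
    - [0.6,0.02,0.04,-1.3,1.06,0,0]
    - [0.6,0.04,0.06,-1.95,1.6,0,0]
    - [0.6,0.06,0.1,-2.6,2.15,0.02,0.03]
    - [0.6,0.07,0.12,-3.2,2.68,0.03,0.04]

```text
t: 8.43
ee_pos: [0.5603, -0.2803, 0.0835]
ee_rot: [-0.572, -0.024, 0.033, 0.819]
force: [0.9, 0.5, -0.8]
opening: 0.0509
```

```bash
sed -i 's/L=.010,half=.011/L=.006,half=.014/' plan.py; python3 - <<'E'
from plan import *
P=[.5544,-.1928]
for s,a,z in((-.065,20,.033),(-.05,20,.033)):
    T=target(P,4.5,s,a,z);print(T[0].round(3),units(T))
print(get_obs()['q'].round(2),get_obs()['ee_pos'])
E
```

```text
[ 0.561 -0.273  0.034] (array([ 0.01,  0.13, -0.83]), array([-0.02,  0.01, -0.01]))
[ 0.56  -0.258  0.034] (array([-0.01,  0.37, -0.83]), array([-0.02,  0.01, -0.01]))
[ 0.93  0.84 -0.64  1.26  0.16  1.34  0.46] [ 0.56027309 -0.28029682  0.08350802]
```

>>> jog_arm:
  targets:
    - [0.6,0.01,0.03,-0.4,0,0,0]
    - [0.6,0.01,0.06,-0.7,0,0,0]
    - [0.6,0.01,0.1,-0.8,0,0,0]
    - [0.6,0.01,0.13,-0.8,0,0,0]

```text
t: 8.93
ee_pos: [0.5614, -0.2719, 0.0362]
ee_rot: [-0.572, -0.024, 0.033, 0.819]
force: [0.3, 0.0, 0.4]
opening: 0.0513
```

```bash
python3 - <<'E'
from plan import *
im=grab('wrist');save(im,'w6.png',s=1.2);im=grab('side');save(im,'sd6.png',(240,180,400,300),5)
P=[.5544,-.1928]
for s,a,z in((-.043,20,.033),(-.0,22,.033)):
    T=target(P,4.5,s,a,z);print(T[0].round(3),units(T))
E
```

```text
[ 0.559 -0.251  0.034] (array([-0.05,  0.35, -0.05]), array([-0.01,  0.03, -0.02]))
[ 0.556 -0.208  0.033] (array([-0.11,  1.07, -0.06]), array([ 0.24,  0.05, -0.02]))
```

View pics/w6.png

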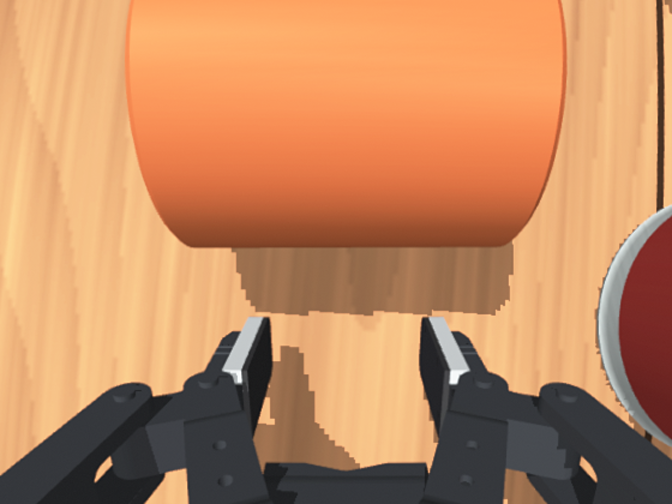

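View pics/sd6.png

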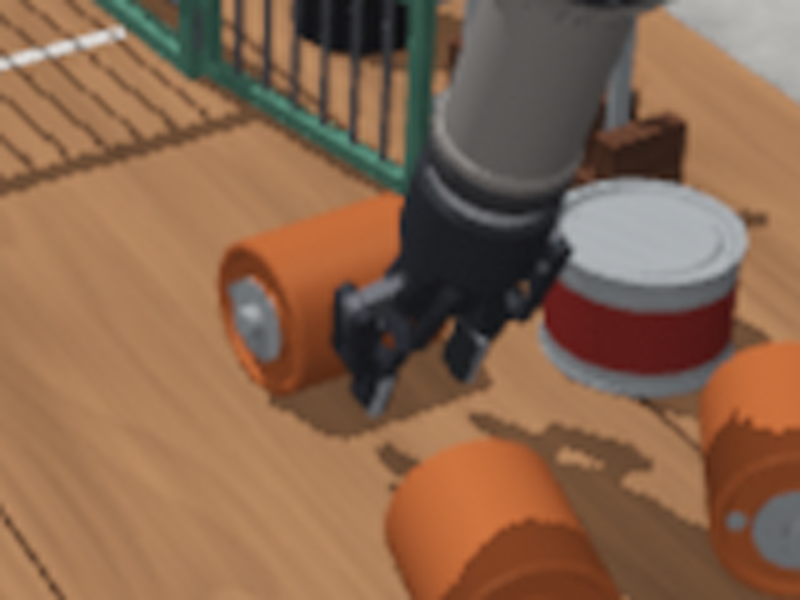

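>>> jog_arm:
  targets:
    - [0.6,-0.01,0.08,-0.01,0.05,0,0]
    - [0.6,-0.01,0.16,-0.02,0.1,0,0]
    - [0.6,-0.02,0.24,-0.03,0.15,0,0]
    - [0.6,-0.03,0.32,-0.04,0.2,0,0]
    - [0.6,-0.03,0.4,-0.05,0.25,0,0]

```text
t: 9.65
ee_pos: [0.56, -0.2478, 0.0339]
ee_rot: [-0.558, -0.025, 0.032, 0.829]
force: [0.4, -1.8, 1.7]
opening: 0.0514
```

```bash
cat > look.py <<'E'
from plan import *
import sys
from scipy.optimize import least_squares
def fit(im,g):
    c=im['color'].astype(int);dep=im['depth']
    m=(c[...,0]>110)&(c[...,0]-c[...,2]>75)&(c[...,0]-c[...,1]>50)&(dep>0)
    vs,us=np.nonzero(m);P=[]
    for u,v in zip(us[::3],vs[::3]):P.append(pt(im,u,v))
    P=np.array(P);k=(P[:,2]>.012)&(P[:,2]<.1)&(np.hypot(P[:,0]-g[0],P[:,1]-g[1])<.085);P=P[k]
    if len(P)<60: return None
    def res(p):
        nn=np.array([-np.sin(p[2]),np.cos(p[2])]);return np.hypot((P[:,:2]-p[:2])@nn,P[:,2]-.0445)-.0445
    s=least_squares(res,[g[0],g[1],.08],loss='soft_l1',f_scale=.001)
    d=np.array([np.cos(s.x[2]),np.sin(s.x[2])]);t=(P[:,:2]-s.x[:2])@d
    lo,hi=np.percentile(t,[.5,99.5]);return len(P),np.degrees(s.x[2]).round(2),(s.x[:2]+d*(lo+hi)/2).round(4),(hi-lo).round(4),np.abs(s.fun).mean().round(4)
if __name__=='__main__':
    tag=sys.argv[1];g=eval(sys.argv[2]);wh=sys.argv[3].split(',')
    for n in wh:
        im=grab(n);save(im,f'{n}_{tag}.png',s=1.2)
        try: print(n,fit(im,g))
        except Exception as e: print(n,e)
    o=get_obs();print(o['t'],o['ee_pos'].round(4),o['force'].round(1),o['q'].round(2),R.from_quat(o['ee_rot']).as_matrix()[:,1].round(3))
E
python3 look.py 7 "(.554,-.19)" wrist,side,scene
```

```text
wrist (29808, np.float64(4.84), array([ 0.5545, -0.1928]), np.float64(0.0971), np.float64(0.0006))
side (160, np.float64(0.98), array([ 0.5443, -0.1919]), np.float64(0.0853), np.float64(0.0049))
scene (313, np.float64(4.85), array([ 0.5559, -0.1925]), np.float64(0.0994), np.float64(0.0025))
9.8 [ 0.5601 -0.2478  0.034 ] [-0.2 -0.1  0.3] [ 0.93  0.88 -0.64  1.35  0.15  1.23  0.45] [-0.025  0.375 -0.927]
```

```bash
cat > push.py <<'E'
from plan import *
import sys
# args: start edge s rel P0, step per row, alpha0, dalpha, ang
P0=np.array([.5544,-.1928])
o=get_obs();y=R.from_quat(o['ee_rot']).as_matrix()[:,1];a0=np.degrees(np.arcsin(y[1]/np.cos(np.radians(4.5))))
ang=float(sys.argv[3]) if len(sys.argv)>3 else 4.6
M=R.from_quat(o['ee_rot']).as_matrix();f=np.array([-np.sin(np.radians(ang)),np.cos(np.radians(ang)),0])
edge=o['ee_pos']+.006*M[:,1]+.014*M[:,2]
s0=(edge-np.r_[P0,0])@f; lat=(edge-np.r_[P0,0])@np.array([f[1],-f[0],0])
print('alpha',a0,'s0',s0,'lat',lat,'zedge',edge[2])
st=float(sys.argv[1]);da=float(sys.argv[2])
for k in range(1,6): print(*units(target(P0,ang,s0+st*k,a0+da*k,.035)))
E
python3 push.py .0065 2.4
```

```text
alpha 22.099573779054076 s0 -0.040085654623051706 lat 0.0012424976642818792 zedge 0.03367364644060541
[-0.03  0.11  0.01] [ 0.3   0.07 -0.01]
[-0.04  0.21  0.  ] [ 0.6   0.09 -0.01]
[-0.05  0.32 -0.01] [ 0.9   0.12 -0.01]
[-0.06  0.43 -0.02] [ 1.2   0.14 -0.01]
[-0.06  0.54 -0.03] [ 1.49  0.17 -0.  ]
```

>>> jog_arm:
  targets:
    - [0.6,-0.01,0.1,0.01,0.3,0.03,0]
    - [0.6,-0.02,0.21,0.0,0.6,0.06,0]
    - [0.6,-0.03,0.32,-0.01,0.9,0.09,0]
    - [0.6,-0.04,0.43,-0.02,1.2,0.12,0]
    - [0.6,-0.06,0.54,-0.03,1.5,0.15,0]

```text
t: 10.42
ee_pos: [0.5564, -0.2149, 0.0319]
ee_rot: [-0.467, -0.02, 0.035, 0.884]
force: [1.0, -1.1, -0.0]
opening: 0.0512
```

```bash
python3 look.py 8 "(.552,-.165)" wrist,scene; python3 push.py .0065 2.2
```

```text
wrist (24975, np.float64(4.86), array([ 0.5515, -0.159 ]), np.float64(0.0974), np.float64(0.0005))
scene (319, np.float64(4.74), array([ 0.5528, -0.1583]), np.float64(0.0992), np.float64(0.0025))
10.525 [ 0.5557 -0.2153  0.0309] [ 0.2  0.5 -0. ] [ 0.97  0.98 -0.69  1.29  0.05  1.33  0.5 ] [-0.045  0.562 -0.826]
alpha 34.29414478254674 s0 -0.007605004077781189 lat -0.0005010065592773797 zedge 0.03387588025430155
[-0.    0.11  0.01] [0.27 0.03 0.  ]
[-0.01  0.22 -0.  ] [0.55 0.05 0.  ]
[-0.02  0.33 -0.01] [0.82 0.07 0.  ]
[-0.03  0.44 -0.02] [1.1  0.09 0.  ]
[-0.04  0.55 -0.03] [1.37 0.11 0.  ]
```

View pics/wrist_8.png

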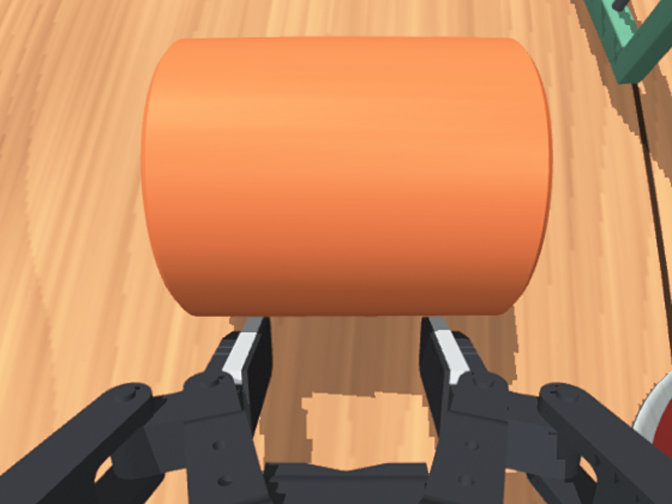

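Rolling square: centre offset and axis are both good. I'll continue while leaning further.

>>> jog_arm:
  targets:
    - [0.6,-0.01,0.11,0.01,0.27,0.02,0]
    - [0.6,-0.02,0.22,0.0,0.54,0.04,0]
    - [0.6,-0.03,0.33,-0.01,0.81,0.06,0]
    - [0.6,-0.04,0.44,-0.02,1.08,0.08,0]
    - [0.6,-0.05,0.56,-0.03,1.35,0.1,0]

```text
t: 11.15
ee_pos: [0.5526, -0.1814, 0.029]
ee_rot: [-0.38, -0.016, 0.036, 0.924]
force: [-0.0, 0.3, 0.2]
opening: 0.0511
```

```bash
python3 look.py 9 "(.549,-.125)" wrist,scene; python3 push.py .0075 0
```

```text
wrist (22044, np.float64(4.88), array([ 0.5487, -0.1256]), np.float64(0.0977), np.float64(0.0005))
scene (324, np.float64(5.42), array([ 0.5506, -0.1243]), np.float64(0.099), np.float64(0.0026))
11.25 [ 0.5519 -0.1811  0.0281] [ 0.6  0.1 -0.6] [ 1.    1.07 -0.73  1.26 -0.04  1.4   0.54] [-0.057  0.708 -0.703]
alpha 45.28712757727855 s0 0.025961669091160773 lat -0.0015220560631079504 zedge 0.033792254419367965
[0.02 0.13 0.02] [-0. -0.  0.]
[0.01 0.25 0.02] [-0. -0.  0.]
[-0.    0.38  0.02] [-0. -0.  0.]
[-0.01  0.5   0.02] [-0. -0.  0.]
[-0.02  0.63  0.02] [-0. -0.  0.]
```

>>> jog_arm:
  targets:
    - [0.6,-0.01,0.13,0.01,0,0,0]
    - [0.6,-0.02,0.27,0.02,0,0,0]
    - [0.6,-0.03,0.41,0.02,0,0,0]
    - [0.6,-0.04,0.55,0.02,0,0,0]
    - [0.6,-0.05,0.69,0.02,0,0,0]

```text
t: 11.88
ee_pos: [0.5489, -0.1389, 0.0294]
ee_rot: [-0.38, -0.015, 0.037, 0.924]
force: [0.6, 1.0, 0.6]
opening: 0.0516
```

>>> jog_arm:
  targets:
    - [0.6,-0.01,0.13,0.0,0,0,0]
    - [0.6,-0.02,0.27,0.01,0,0,0]
    - [0.6,-0.03,0.41,0.01,0,0,0]
    - [0.6,-0.04,0.55,0.01,0,0,0]
    - [0.6,-0.05,0.69,0.01,0,0,0]

```text
t: 12.5
ee_pos: [0.5458, -0.097, 0.03]
ee_rot: [-0.38, -0.015, 0.037, 0.924]
force: [0.1, 0.6, -0.4]
opening: 0.0512
```

```bash
python3 look.py 10 "(.542,-.04)" wrist,scene; python3 push.py .0075 0
```

```text
wrist (21701, np.float64(4.86), array([ 0.5415, -0.041 ]), np.float64(0.0978), np.float64(0.0005))
scene (342, np.float64(4.27), array([ 0.5424, -0.0391]), np.float64(0.0999), np.float64(0.0027))
12.6 [ 0.5455 -0.0957  0.0304] [0.3 1.2 0.3] [ 0.97  1.01 -0.77  1.45 -0.07  1.25  0.48] [-0.059  0.709 -0.703]
alpha 45.350496644087734 s0 0.1115768871922199 lat -0.0011013165530344845 zedge 0.03615092678366233
[ 0.01  0.13 -0.02] [-0.   -0.   -0.02]
[-0.    0.25 -0.02] [-0.   -0.   -0.02]
[-0.01  0.38 -0.02] [-0.   -0.   -0.02]
[-0.02  0.5  -0.02] [-0.   -0.   -0.02]
[-0.03  0.62 -0.02] [-0.   -0.   -0.02]
```

View pics/wrist_10.png

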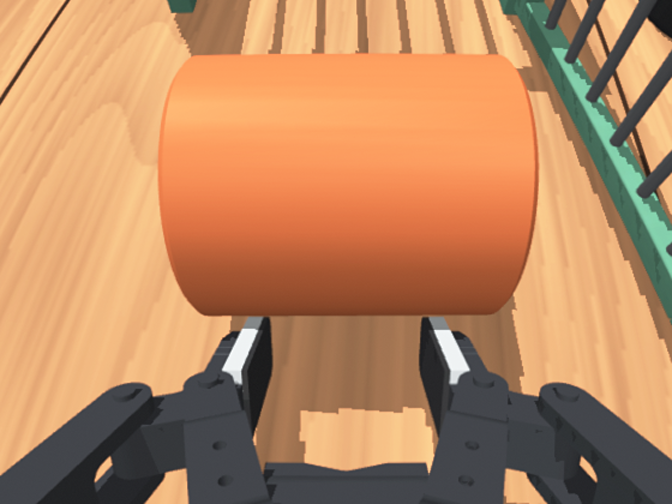

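View pics/scene_10.png

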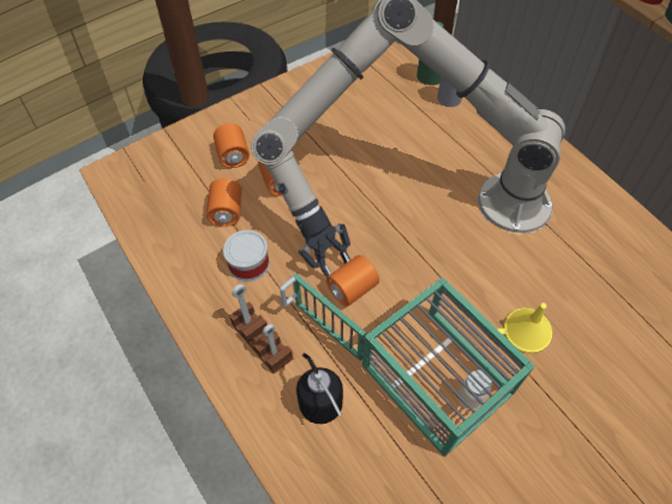

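>>> jog_arm:
  targets:
    - [0.6,-0.01,0.13,-0.01,0,0,0]
    - [0.6,-0.02,0.27,-0.01,0,0,0]
    - [0.6,-0.03,0.41,-0.01,0,0,0]
    - [0.6,-0.04,0.55,-0.01,0,0,0]
    - [0.6,-0.05,0.69,-0.01,0,0,0]

```text
t: 13.22
ee_pos: [0.5424, -0.0536, 0.0299]
ee_rot: [-0.379, -0.016, 0.038, 0.924]
force: [0.7, 0.3, -0.2]
opening: 0.051
```

>>> jog_arm:
  targets:
    - [0.6,-0.01,0.13,0.0,0,0,0]
    - [0.6,-0.02,0.27,0.0,0,0,0]
    - [0.6,-0.03,0.41,0.0,0,0,0]
    - [0.6,-0.04,0.55,0.0,0,0,0]
    - [0.6,-0.05,0.69,0.0,0,0,0]

```text
t: 13.85
ee_pos: [0.5394, -0.0116, 0.0299]
ee_rot: [-0.379, -0.016, 0.038, 0.924]
force: [-0.1, -0.9, 0.8]
opening: 0.0512
```

>>> jog_arm:
  targets:
    - [0.6,-0.01,0.12,0.0,0,0,0]
    - [0.6,-0.02,0.24,0.0,0,0,0]
    - [0.6,-0.03,0.36,0.0,0,0,0]
    - [0.6,-0.04,0.48,0.0,0,0,0]
    - [0.6,-0.05,0.6,0.0,0,0,0]

```text
t: 14.48
ee_pos: [0.5364, 0.0247, 0.0299]
ee_rot: [-0.379, -0.016, 0.038, 0.924]
force: [-1.0, -0.2, 1.3]
opening: 0.0508
```

```bash
python3 look.py 11 "(.532,.08)" wrist,scene,side; python3 push.py .0075 0
```

```text
wrist (21709, np.float64(4.88), array([0.5311, 0.0805]), np.float64(0.0978), np.float64(0.0005))
scene (257, np.float64(5.17), array([0.5329, 0.0822]), np.float64(0.1002), np.float64(0.0024))
side (185, np.float64(5.23), array([0.5283, 0.0853]), np.float64(0.0963), np.float64(0.0041))
14.625 [0.5361 0.025  0.03  ] [ 1.3  0.4 -0. ] [ 0.88  0.95 -0.82  1.64 -0.13  1.03  0.39] [-0.06   0.71  -0.702]
alpha 45.373713623728634 s0 0.23271564178812923 lat -0.000802139424705087 zedge 0.035771312152369804
[ 0.    0.13 -0.01] [-0.   -0.   -0.03]
[-0.01  0.25 -0.01] [-0.   -0.   -0.03]
[-0.02  0.37 -0.01] [-0.   -0.   -0.03]
[-0.03  0.5  -0.01] [-0.   -0.   -0.03]
[-0.04  0.62 -0.01] [-0.   -0.   -0.03]
```

View pics/wrist_11.png

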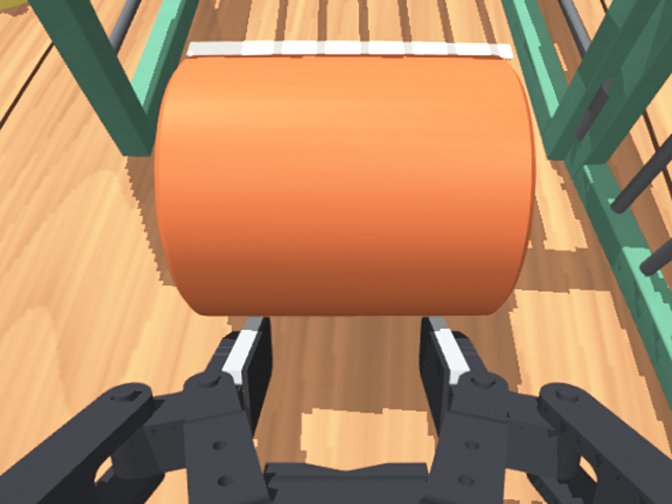

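View pics/side_11.png

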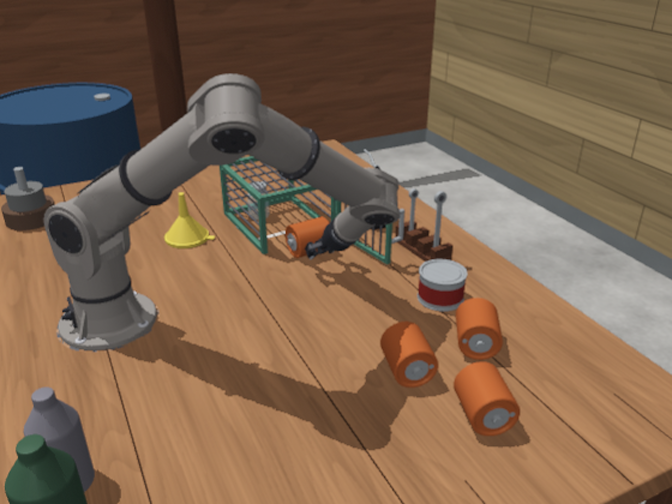

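```bash
python3 - <<'E'
from h import *
im=load('wrist');save(im,'w11c.png',(140,20,440,60),2.6)
f=lambda u,v,z=0:onz(im,u/1.2,v/1.2,z).round(4)
print(f(189,43),f(511,46),f(189,55),f(512,58))
E
```

```text
[0.4239 0.2183 0.    ] [0.6203 0.2316 0.    ] [0.427 0.207 0.   ] [0.6196 0.2202 0.    ]
```

View pics/w11c.png

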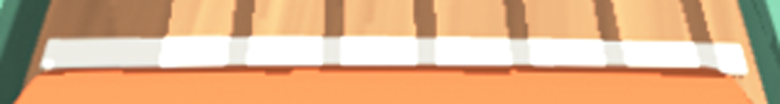

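>>> jog_arm:
  targets:
    - [0.6,-0.01,0.12,0,0,0,0]
    - [0.6,-0.02,0.24,0,0,0,0]
    - [0.6,-0.03,0.36,0,0,0,0]
    - [0.6,-0.04,0.48,0,0,0,0]
    - [0.6,-0.05,0.6,0,0,0,0]

```text
t: 15.25
ee_pos: [0.533, 0.0617, 0.0301]
ee_rot: [-0.379, -0.016, 0.039, 0.924]
force: [-0.5, -0.9, 0.1]
opening: 0.0512
```

>>> jog_arm:
  targets:
    - [0.6,-0.01,0.1,0,0,0,0]
    - [0.6,-0.02,0.2,0,0,0,0]
    - [0.6,-0.03,0.3,0,0,0,0]
    - [0.6,-0.04,0.4,0,0,0,0]
    - [0.6,-0.05,0.5,0,0,0,0]

```text
t: 15.88
ee_pos: [0.53, 0.0921, 0.0301]
ee_rot: [-0.379, -0.016, 0.039, 0.924]
force: [0.8, 0.7, -0.0]
opening: 0.0512
```

```bash
python3 look.py 12 "(.525,.147)" wrist,scene,side; python3 push.py .005 0
```

```text
wrist (21550, np.float64(4.85), array([0.5254, 0.1479]), np.float64(0.0978), np.float64(0.0005))
scene (244, np.float64(4.81), array([0.5261, 0.1504]), np.float64(0.1), np.float64(0.0019))
side (159, np.float64(3.85), array([0.5231, 0.1514]), np.float64(0.0944), np.float64(0.0042))
16.025 [0.5297 0.0923 0.0302] [-0.6 -0.5 -0.1] [ 0.81  0.92 -0.85  1.73 -0.16  0.92  0.34] [-0.061  0.71  -0.702]
alpha 45.39855388948407 s0 0.30030277170838604 lat -0.0018054525306332714 zedge 0.03594006482355269
[ 0.02  0.09 -0.02] [-0.   -0.   -0.03]
[ 0.02  0.17 -0.02] [-0.   -0.   -0.03]
[ 0.01  0.25 -0.02] [-0.   -0.   -0.03]
[ 0.    0.33 -0.02] [-0.   -0.   -0.03]
[-0.    0.42 -0.02] [-0.   -0.   -0.03]
```

View pics/wrist_12.png

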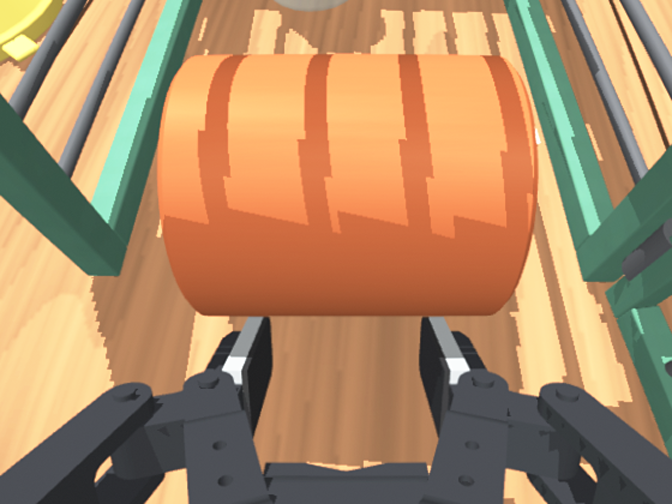

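View pics/scene_12.png

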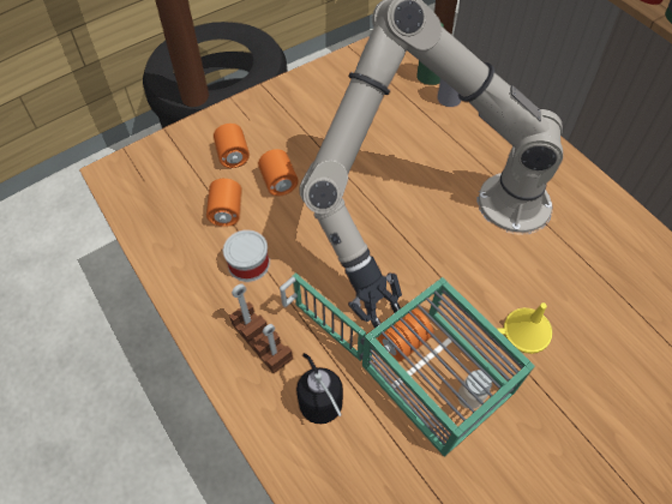

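>>> jog_arm:
  targets:
    - [0.6,0,0.08,-0.01,0,0,0]
    - [0.6,-0.01,0.16,-0.01,0,0,0]
    - [0.6,-0.02,0.24,-0.01,0,0,0]
    - [0.6,-0.03,0.32,-0.01,0,0,0]
    - [0.6,-0.04,0.4,-0.01,0,0,0]

```text
t: 16.65
ee_pos: [0.5273, 0.1166, 0.0296]
ee_rot: [-0.379, -0.016, 0.039, 0.924]
force: [0.5, -1.1, -0.4]
opening: 0.0511
```

>>> jog_arm:
  targets:
    - [0.6,0,0.07,0,0,0,0]
    - [0.6,-0.01,0.14,0,0,0,0]
    - [0.6,-0.02,0.21,0,0,0,0]
    - [0.6,-0.02,0.28,0,0,0,0]
    - [0.6,-0.03,0.35,0,0,0,0]

```text
t: 17.27
ee_pos: [0.5256, 0.1378, 0.0296]
ee_rot: [-0.379, -0.016, 0.039, 0.924]
force: [0.8, 0.1, -0.2]
opening: 0.0511
```

```bash
python3 look.py 13 "(.521,.193)" wrist,scene,side; python3 push.py .002 0
```

```text
wrist (21712, np.float64(4.84), array([0.5215, 0.1935]), np.float64(0.0978), np.float64(0.0005))
scene (272, np.float64(5.33), array([0.5236, 0.1941]), np.float64(0.0978), np.float64(0.0018))
side (141, np.float64(-0.45), array([0.521 , 0.1952]), np.float64(0.0992), np.float64(0.004))
17.425 [0.5253 0.138  0.0297] [-0.2 -0.3  0.8] [ 0.76  0.91 -0.86  1.77 -0.18  0.84  0.3 ] [-0.061  0.71  -0.702]
alpha 45.40658955682012 s0 0.3461779204001937 lat -0.002558813682719969 zedge 0.035455381581988285
[ 0.04  0.04 -0.01] [-0.   -0.   -0.04]
[ 0.04  0.07 -0.01] [-0.   -0.   -0.04]
[ 0.03  0.1  -0.01] [-0.   -0.   -0.04]
[ 0.03  0.14 -0.01] [-0.   -0.   -0.04]
[ 0.03  0.17 -0.01] [-0.   -0.   -0.04]
```

View pics/wrist_13.png

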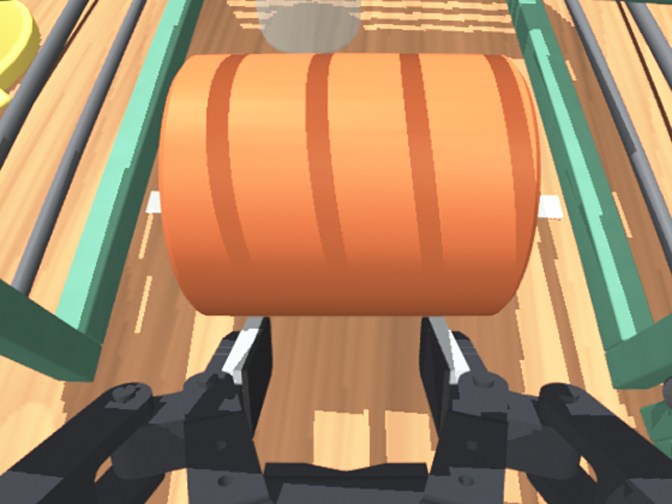

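```bash
python3 -c "
from h import *
save(load('side'),'sd13.png',(160,120,340,240),4.4)"
```

```text
(no output)
```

View pics/sd13.png

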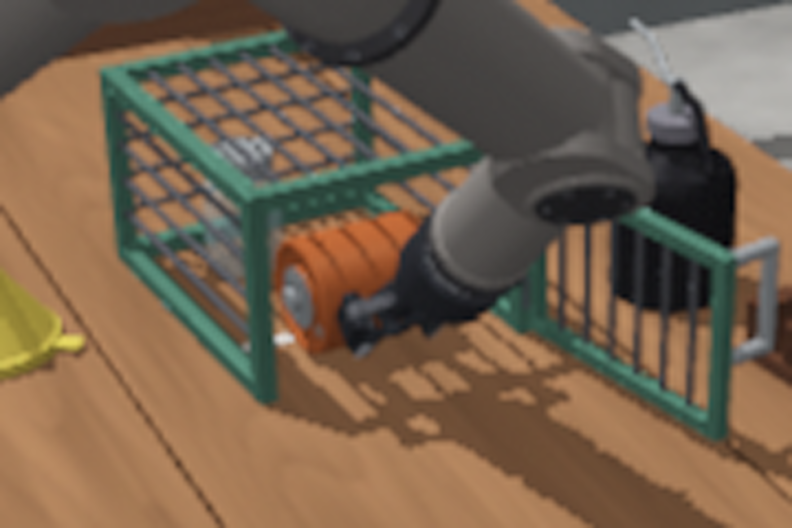

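```bash
python3 - <<'E'
from h import *
im=load('wrist');save(im,'w13c.png',(115,150,480,190),2.1)
f=lambda u,v,z=0:onz(im,u/1.2,v/1.2,z).round(4)
print(f(152,202),f(550,206.5),(f(152,202)+f(550,206.5))/2)
E
```

```text
[0.4266 0.2125 0.    ] [0.6151 0.2258 0.    ] [0.52085 0.21915 0.     ]
```

View pics/w13c.png

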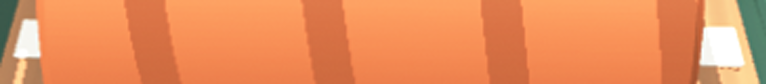

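>>> jog_arm:
  targets:
    - [0.6,0,0.04,0,0,0,0]
    - [0.6,0,0.08,0,0,0,0]
    - [0.6,-0.01,0.11,0,0,0,0]
    - [0.6,-0.01,0.14,0,0,0,0]
    - [0.6,-0.01,0.17,0,0,0,0]

```text
t: 18.05
ee_pos: [0.5248, 0.1481, 0.0296]
ee_rot: [-0.379, -0.016, 0.04, 0.924]
force: [0.3, 0.2, -0.7]
opening: 0.0516
```

```bash
python3 look.py 14 "(.521,.203)" wrist,scene
```

```text
wrist (20217, np.float64(4.86), array([0.5206, 0.2038]), np.float64(0.0978), np.float64(0.0005))
scene (270, np.float64(5.16), array([0.5224, 0.2034]), np.float64(0.0999), np.float64(0.0016))
18.15 [0.5246 0.1485 0.0298] [-0.  -0.2 -0.4] [ 0.74  0.91 -0.87  1.78 -0.18  0.82  0.29] [-0.061  0.71  -0.702]
```

>>> jog_arm:
  targets:
    - [0.6,0,0.03,0,0,0,0]
    - [0.6,0,0.06,0,0,0,0]
    - [0.6,-0.01,0.09,0,0,0,0]
    - [0.6,-0.01,0.12,0,0,0,0]
    - [0.6,-0.01,0.15,0,0,0,0]

```text
t: 18.77
ee_pos: [0.524, 0.1576, 0.0298]
ee_rot: [-0.379, -0.016, 0.04, 0.925]
force: [0.7, -0.0, 0.1]
opening: 0.0513
```

```bash
python3 look.py 15 "(.521,.212)" wrist,scene
```

```text
wrist (13006, np.float64(4.86), array([0.5197, 0.2135]), np.float64(0.0975), np.float64(0.0005))
scene (274, np.float64(4.86), array([0.5217, 0.2135]), np.float64(0.0992), np.float64(0.002))
18.875 [0.5239 0.1579 0.0299] [ 0.3  0.2 -0.4] [ 0.73  0.91 -0.87  1.78 -0.19  0.81  0.28] [-0.062  0.71  -0.701]
```

>>> jog_arm:
  targets:
    - [0.6,0,0.02,0,0,0,0]
    - [0.6,0,0.04,0,0,0,0]
    - [0.6,0,0.06,0,0,0,0]
    - [0.6,-0.01,0.08,0,0,0,0]
    - [0.6,-0.01,0.08,0,0,0,0]

```text
t: 19.5
ee_pos: [0.523, 0.1629, 0.0299]
ee_rot: [-0.378, -0.016, 0.04, 0.925]
force: [0.4, -0.4, 0.1]
opening: 0.0512
```

```bash
python3 look.py 16 "(.521,.218)" wrist,scene
```

```text
wrist (16869, np.float64(4.85), array([0.5193, 0.2196]), np.float64(0.0977), np.float64(0.0005))
scene (275, np.float64(4.63), array([0.5213, 0.2187]), np.float64(0.0978), np.float64(0.0017))
19.6 [0.5231 0.1627 0.0299] [0.3 0.7 0.3] [ 0.72  0.91 -0.87  1.79 -0.19  0.8   0.28] [-0.062  0.71  -0.701]
```

View pics/wrist_16.png

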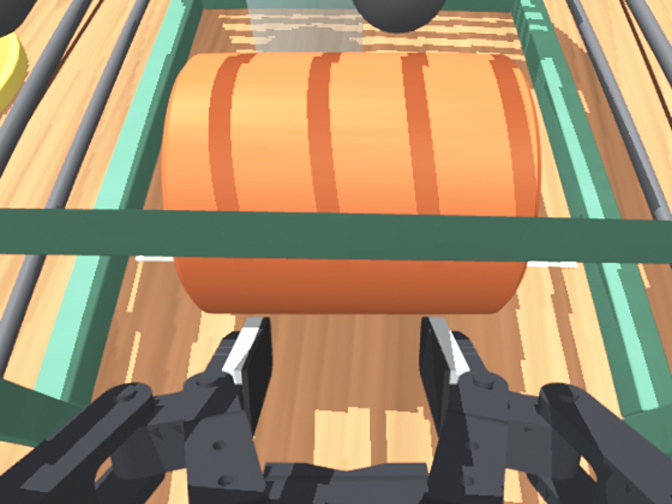

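The pulley is on the line: 0.2196 against 0.219. I'll back straight out and check again.

>>> jog_arm:
  targets:
    - [0.6,0.01,-0.1,0,0,0,0]
    - [0.6,0.03,-0.4,0,0,0,0]
    - [0.6,0.06,-0.8,0.05,0,0,0]
    - [0.6,0.09,-1.3,0.1,0,0,0]
    - [0.6,0.12,-1.8,0.2,0,0,0]

```text
t: 20.23
ee_pos: [0.5305, 0.0519, 0.0415]
ee_rot: [-0.379, -0.016, 0.039, 0.924]
force: [0.7, -0.1, 0.8]
opening: 0.0513
```

```bash
python3 look.py 17 "(.521,.219)" wrist,scene,side;python3 -c "
from h import *
save(load('scene'),'s17.png',(280,215,460,380),4.4)"
```

```text
wrist (5674, np.float64(4.85), array([0.5193, 0.2198]), np.float64(0.0983), np.float64(0.0005))
scene (275, np.float64(5.14), array([0.522 , 0.2193]), np.float64(0.0974), np.float64(0.0017))
side (187, np.float64(3.96), array([0.5185, 0.2189]), np.float64(0.0988), np.float64(0.0036))
20.375 [0.5318 0.0507 0.0412] [0.5 0.7 0.6] [ 0.87  0.92 -0.84  1.68 -0.15  1.    0.36] [-0.057  0.709 -0.703]
```

View pics/s17.png

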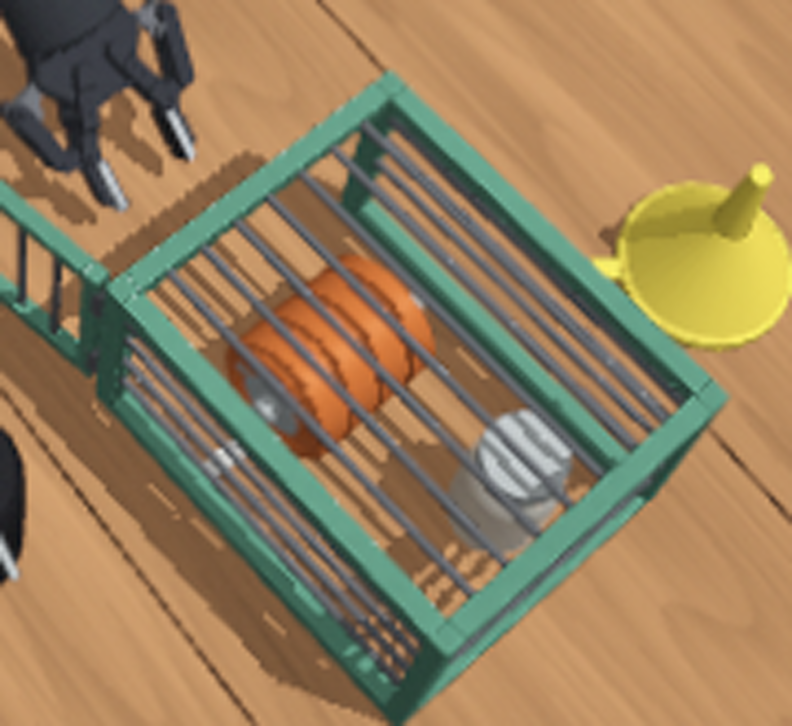

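View pics/wrist_17.png

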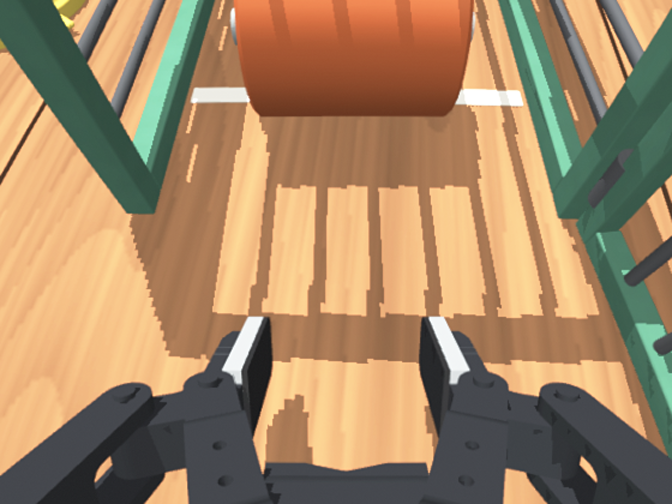

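View pics/side_17.png

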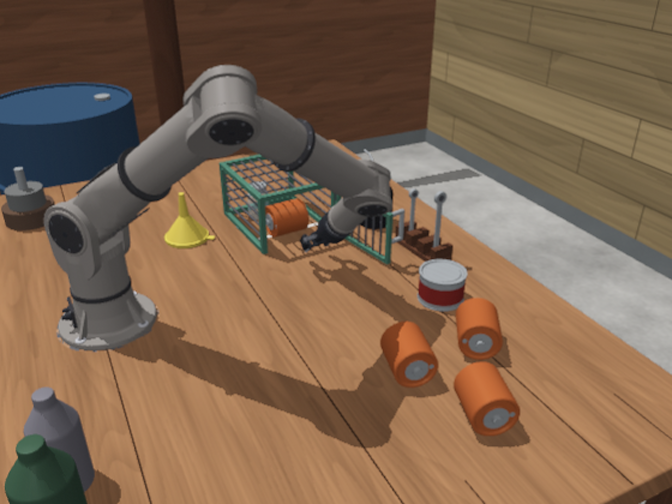

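```bash
python3 - <<'E'
from h import *
im=load('wrist');f=lambda u,v,z=0:onz(im,u/1.2,v/1.2,z).round(4)
print(f(193,95),f(522,99),(f(193,95)+f(522,99))/2, f(220,95.5))
E
python3 look.py 18 "(.521,.219)" wrist
```

```text
[0.4254 0.2128 0.    ] [0.6205 0.226  0.    ] [0.52295 0.2194  0.     ] [0.4418 0.2134 0.    ]
wrist (5505, np.float64(4.87), array([0.5192, 0.2198]), np.float64(0.0983), np.float64(0.0005))
20.425 [0.5308 0.053  0.0416] [-0.5 -0.   0.9] [ 0.87  0.92 -0.84  1.69 -0.15  1.    0.36] [-0.06   0.71  -0.702]
```

>>> jog_arm:
  targets:
    - [0.6,0,-0.3,0.1,0,0,0]
    - [0.6,0,-0.3,0.1,0,0,0]
    - [0.6,0,-0.3,0.1,0,0,0]
    - [0.6,0,-0.3,0.1,0,0,0]

```text
t: 20.92
ee_pos: [0.5302, 0.0365, 0.0477]
ee_rot: [-0.378, -0.016, 0.04, 0.925]
force: [-0.6, 0.0, -1.0]
opening: 0.051
```

```bash
python3 look.py 19 "(.521,.219)" wrist,scene; python3 -c "
from rig import hand_in
print(hand_in())"
```

```text
wrist (4628, np.float64(4.89), array([0.5191, 0.2198]), np.float64(0.0982), np.float64(0.0006))
scene (273, np.float64(5.24), array([0.5211, 0.2192]), np.float64(0.0995), np.float64(0.0018))
21.025 [0.5304 0.036  0.0477] [ 0.3  0.3 -0.5] [ 0.89  0.91 -0.84  1.67 -0.14  1.03  0.38] [-0.061  0.71  -0.701]
the job is handed in; nothing more can be done
None
```

View pics/scene_19.png

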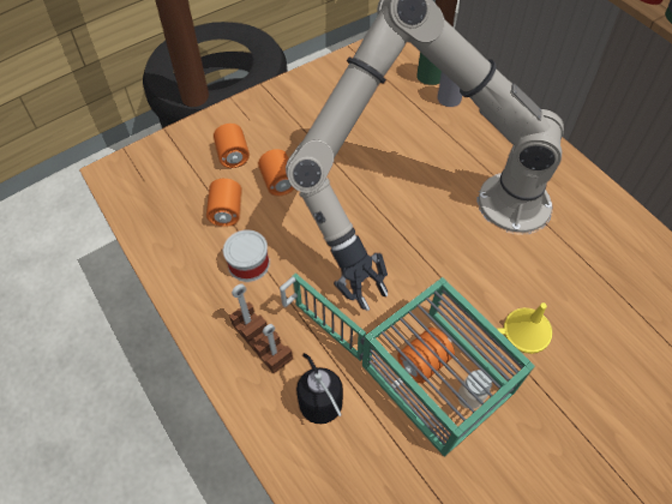

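I pulled the cage door open to about 1.65 rad by its handle and left it there. Then I rolled the nearest pulley into the cage with two fingertips at a 45° lean and backed the arm out. I handed the job in at 21 s of the 64 s allowed.

**Last checks:** The pulley is at rest, its centre within 1 mm of the line across it, about 4 mm from the line's middle and about 1° off its direction. The wrist and scene cameras agree to about 2 mm. The noisier side-camera fit put the pulley within 1–2 mm of the wrist fit. In one earlier picture its axis reading was about 5° off, so I did not rely on its angles.

**Not measured:** I checked the door's final angle and the jar, tin, funnel and pump can only by eye. The last picture shows the door still wide open, nothing out of place, and the gripper clear of everything. The force readings stayed under 2 N throughout the push. No check failed.

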